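# Put the knife away in the chest with the folding lid stay

## Robot

A 6-joint arm with a two-finger parallel gripper is mounted at the origin on a cart in front of the work surface, level with it; the furniture and walls round the work are solid. World frame = base frame: x ahead of the robot, y to its left, z up, the work surface at z = 0. Lengths are in mm, angles in rad, forces in N, time in s.
With the tool pointing down it reaches from about 350 to 975 mm from the base axis. Payload 7.1 kg.
Tool frame: the origin (TCP) lies at the very end of the fingers, on their centre line; the grasp point (between the pads) lies 19 mm behind it; z points along the fingers, y is the line along which they close (so a half turn about z gives the same grasp; the last joint's range is limited). The gripper opens to 88 mm and grips with 3 to 60 N. Pads are 20 mm wide; open, the fingers measure 115 mm over their backs; the gripper's body (75 mm by 178 mm) begins 61 mm behind the grasp point.
Start: joints at [1.225, 0.423, 1.63, -0, 1.089, -0.019], TCP at [200.602, 591.915, 222.675] pointing down, gripper open.
Joint ranges: [-3, 3], [-0.9, 2.11], [0.09, 2.58], [-1.31, 4.45], [0.11, 2.69], [-2.54, 2.54]. Speed limits (rad/s): [2.39, 2.39, 3.01, 3.14, 3.14, 3.14].

## Interface

Orientations are given as a rotation vector (axis times angle).
In Python, from workcell import get_obs, get_image, job, models gives the robot as it stands.
- The arm moves only by the tool jog_arm, never from a script. Its argument "increments" is one flat list of numbers, 7 for each row, row after row: the turn, a rotation vector about the tool's x, y, z in degrees, then the shift along the tool's x, y, z in mm, then the opening in per cent of the stroke, from 0 (shut) to 100 (fully open). A call has 1 to 12 rows; each row shifts and turns the commanded pose from where the row before left it, along the tool's axes as they then stand; what a row does not reach is not made up. A row lasts 1/8 s, in which the tool goes at most 62.5 mm and 10.7 degrees, less where a joint would pass 70% of its speed; a pose out of reach is approached as far as the arm can. A call is refused whole if a number of a shift passes 62.5 or a number of a turn 10.7, either way. A call with a gripper value outside its range is refused whole. The fingers move at their own pace and stop on an object; the grip force is fixed at half the most. Time passes only in rows, so rows that do not move let the fingers close. It gives the time, the measured TCP pose, the force, the opening and the grip force at its end, in the units of the state.
- get_obs(): the state, without advancing time (a new reading comes with each control period).
- get_image(name): name is "side" or "top" or "wrist"; returns a dict with "pixels" (420x560x3 uint8, blue, green, red), "depth" (420x560 float32, mm along the optical axis (not along the pixel's ray), 0 where there is no reading), "fx", "fy", "cx", "cy" (pixels), "k1" (the pictures are not rectified: a ray, as slopes to the right and down, at radius r is drawn at 1 + k1 r^2 times it, then the intrinsics apply), "cam_to_world" (4x4, takes a point from camera to world coordinates); the wrist camera has in their place "tool_from_camera" (4x4, takes a point from camera to tool coordinates, whose origin is the TCP and whose axes are the flange's). Camera axes: x right, y up, looking along -z (the intrinsics and any distortion apply to the point x, -y, -z); pixel columns grow to the right and rows downward; lengths in mm; the calibration is good to about 2 mm. A picture is of the moment at which its call begins: read the wrist's pose just before it.
- job.close_job(): hands the job in; it is judged then, once.
Trained networks look in the newest picture that a camera, given by its name, has taken for a name from the list of things; names that differ only in an ending like _2 or _b are one class to them, and where a whole thing is asked for, a point or a joint stands for the part that bears it (a point fixed in the world has none). Each returns a list of dicts, best first, with "p" (0 to 1); they miss things now and then, are a little off and sometimes report something else, mostly with a low value. They report only what shows in the picture. A call takes as long as a camera call. They do not tell look-alikes from the thing itself.
- models.look_for(target, camera): "centre" ([x, y, z] in mm, in world coordinates, good to about 4 mm: the middle of the surface that is visible of it).
- models.regions_of(target, camera): "region" (420x560 bool, what is visible of it).
The state is a dict: "t": time; "qpos": joint angles; "qvel": joint speeds; "joint_torque": joint torques, N m; "ee_pos": TCP position; "orientation": TCP orientation; "ft_force": force on the tool from outside, world axes, zero at the start; "moment": the same for the moment, N m; "width": finger opening in mm; "grasp_force": force on a finger pad.
Only numpy, scipy, OpenCV 4.12 (cv2) and the standard library are available. Lean on these libraries where they do the work, as an engineer would, in place of code of your own. Each camera call takes 0.05 s, during which the arm holds its last target. There are 200 camera calls.

## Task

Put the box cutter away in the wooden instrument chest: raise the lid and push the knee of its folding stay through straight until it locks, so that the stay alone holds the lid, then lay the box cutter flat in the rear compartment. Afterwards break the knee, and let the lid down by hand until it is fully shut, without letting it drop or shifting the pliers and the caliper.

Things in the scene. Friction and masses are not known exactly. Their poses are not given: they have to be found in the camera images.
- chest: Plywood chest fixed to the bench: 220 mm deep (its x), 300 wide (y), rim 105 high, walls 9, floor 10 thick. Origin: centre of underside; x points to the hinge side (away from the robot), y left. A partition along x (45 high, 55 mm in from the right wall) keeps the stay's slot; left of it a low rail along y (7 thick, top at z 32, middle at x -8 mm) parts rear and front compartments.
- rear_bay (a point): Middle of the floor of the rear (hinge-side) compartment, clear for 105 mm along the chest's x and 224 mm along its y. The open lid leans over it: reach in with the tool tilted, tips forward and down, wrist towards the robot. The front compartment holds a fixed tape measure (37 mm high) and a roll of tape.
- lid_hinge (a point): Middle of the lid's hinge line at the rear upper edge of the chest (chest x +110 mm, z 105 mm); the line runs along the chest's y.
- lid_handle (a point): Middle of the lid's pull bar: round steel bar 11 mm thick, 110 mm long along the chest's y, carried 38 mm in front of the lid's front edge on a leg at each end, in the middle plane of the 12 mm thick lid. With the lid shut it is 261 mm in front of the hinge line and 6 mm above it; it swings about that line.
- chest_lid (a joint): Lid angle, rad: 0 shut, 1.08 (62 degrees) with the stay locked. The lid weighs about 0.55 kg on a tight hinge: let go above about 0.95 rad it stays where it is, lower it falls shut. Raising it takes about 4 N at the bar.
- stay_upper (a joint): Angle of the folding stay's knee, rad: 0 folded (lid shut), 2.49 straight, stop at 2.61, past straight, where the lid's weight locks it. Raising the lid opens the knee but does not carry it past straight: push the knee towards the hinge side till it meets the stop (up to 6 N). A pull of a few N towards the robot breaks it. At lid angle 1.00 it reads 1.82, at 1.055 2.11.
- stay_knee (a point): Middle of the thumb stud at the stay's knee: dark, 10 mm thick, standing out 32 mm leftwards (chest +y) from the two steel arms (13 mm wide, each 80.7 mm between pivots) that move in an upright plane along the right wall. The knee folds forward and down. Locked, the stud is 62 mm above the rim with some 50 mm of room between it and the leaning lid: reach it with a tilted tool.
- stay_foot (a point): The stay's lower pivot on the right wall (114 mm in front of and 18 mm below the hinge line), given in the plane of the stud's middle; the knee moves on a circle of 80.7 mm about it. The stay's upper pivot is on the lid, 165 mm from the hinge line and 10 mm below the lid's underside.
- cutter_center (a point): Middle of the yellow box cutter (snap-off knife), half-way up: body 146 mm long along its own y, 20 wide, 13 high, 0.07 kg, plus 20 mm of thin blade holder at the -y end. It lies flat on the bench left of the chest, in one of three places in a row with the pliers and the caliper.
- pliers: Red-handled pliers, 171 mm long along y, 60 wide, 15 high, lying on the bench; not to be shifted. Origin: middle of the underside.
- caliper: Digital caliper, 220 mm long along y, 72 wide, 12 high, lying on the bench; not to be shifted. Origin: middle of the underside.
There are look-alikes about, which are no part of the job. Of the things that look like the part that bears cutter_center, the smaller one is meant.

How it is judged:
By the outcome, as a careful person would: the job done as asked, in the order asked, and still so for the second after the job is handed in, with the robot touching nothing.
It also fails if it takes over 72 s, if anything falls off the work surface, if the arm or the gripper's body presses on something with over 40 N, if the wrist force passes 120 N, or if a joint passes its speed limit or range.

## Working session

There is one attempt and no reset: what is moved stays moved. The work goes in short steps, Python scripts to look and compute and a tool call to move; the robot and the scene stay as the last step left them, time stands still between calls to the robot, and variables do not carry over. Pictures are saved under pics/ and viewed, at most 10 in all, crops included, and the job is handed in when it is done.

Besides the shell and the picture viewer there is one more tool, called as a command line: name --argument value ..., lists and objects as JSON in quotes. jog_arm: Moves the arm, as the interface text tells. Its arguments: {"type":"object","properties":{"increments":{"type":"array"}},"required":["increments"]}

```bash
mkdir -p pics; ls; cat > h.py <<'E'
import numpy as np, cv2
from workcell import get_obs, get_image, job, models
from scipy.spatial.transform import Rotation as R
def pose():
    o=get_obs(); T=np.eye(4); T[:3,:3]=R.from_rotvec(o["orientation"]).as_matrix(); T[:3,3]=o["ee_pos"]; return T
def shot(n):
    P=pose(); im=get_image(n)
    im["T"]=im["cam_to_world"] if n!="wrist" else P@np.array(im["tool_from_camera"])
    return im
def ray(im,u,v):
    xd=np.array([(u-im["cx"])/im["fx"],(v-im["cy"])/im["fy"]]); x=xd.copy()
    for _ in range(20): x=xd/(1+im["k1"]*(x@x))
    return np.array([x[0],-x[1],-1.])
def pt(im,u,v,d=None):
    if d is None: d=im["depth"][int(round(v)),int(round(u))]
    return (np.array(im["T"])@np.append(ray(im,u,v)*d,1))[:3]
def onz(im,u,v,z):
    T=np.array(im["T"]); r=T[:3,:3]@ray(im,u,v); return T[:3,3]+r*(z-T[2,3])/r[2]
E
python3 - <<'E'
from h import *
o=get_obs(); print(o)
for n in ("side","top","wrist"):
    im=shot(n); cv2.imwrite(f"pics/{n}0.png",im["pixels"])
    print(n,np.round(im["T"],2).tolist(),im["fx"],im["cx"],im["k1"])
    for t in ("chest","lid_handle","cutter_center","pliers","caliper","stay_knee","chest_lid","rear_bay","lid_hinge"):
        try: print(t,[(np.round(d["centre"]).tolist(),round(d["p"],2)) for d in models.look_for(t,n)][:4])
        except Exception as e: print(t,e)
E
```

```text
pics
{'t': 0.0, 'qpos': array([ 1.22500233e+00,  4.23839663e-01,  1.63070059e+00, -1.08313104e-05,
        1.08861034e+00, -1.89973099e-02]), 'qvel': array([ 0.00062064, -0.00116439, -0.00057278,  0.00015516, -0.00093951,
        0.00121678]), 'joint_torque': array([ 1.40217922e-03, -5.44645393e+01, -2.73666108e+01,  6.44440879e-02,
        2.28013296e-02, -1.19633823e-04]), 'ee_pos': array([200.41573007, 591.39447293, 221.8982795 ]), 'orientation': array([-5.10997456e-01, -3.09947802e+00,  2.40913777e-03]), 'ft_force': array([-0.04158461,  0.44482429, -0.00811206]), 'moment': array([ 0.03685521, -0.0058072 ,  0.02853426]), 'grasp_force': 0.0, 'width': 87.9066244026611}
side [[0.94, -0.21, 0.26, 790.63], [0.34, 0.54, -0.77, -680.7], [0.02, 0.81, 0.58, 686.88], [0.0, 0.0, 0.0, 1.0]] 417.3174449006572 279.4466160004848 -0.04184578638760042
chest [([604.0, -204.0, 118.0], 0.61)]
lid_handle [([594.0, -166.0, 123.0], 0.59)]
cutter_center [([359.0, 105.0, 19.0], 0.97), ([366.0, 327.0, 9.0], 0.71)]
pliers [([486.0, 295.0, 13.0], 0.79)]
caliper [([610.0, 330.0, 1.0], 0.75)]
stay_knee []
ches
[... 370 characters left out ...]
-125.0, 118.0], 0.89)]
lid_handle [([586.0, -125.0, 116.0], 0.97)]
cutter_center [([361.0, 122.0, 20.0], 0.77)]
pliers [([491.0, 312.0, 13.0], 0.63), ([584.0, -121.0, 121.0], 0.56)]
caliper [([608.0, 343.0, 7.0], 0.79)]
stay_knee []
chest_lid [([586.0, -125.0, 119.0], 0.68)]
rear_bay [([582.0, -119.0, 119.0], 0.69)]
lid_hinge [([584.0, -124.0, 121.0], 0.74)]
wrist [[0.32, -0.9, -0.29, 120.53], [0.95, 0.3, 0.1, 619.68], [-0.0, -0.31, 0.95, 385.31], [0.0, 0.0, 0.0, 1.0]] 294.23231025056276 280.39863547837405 0.012572422211477877
chest []
lid_handle []
cutter_center [([354.0, 409.0, 14.0], 0.64)]
pliers [([494.0, 336.0, 12.0], 0.65)]
caliper []
stay_knee []
chest_lid []
rear_bay []
lid_hinge []
```

View pics/top0.png

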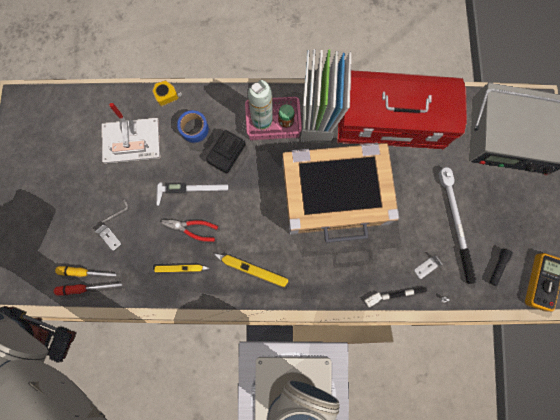

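View pics/side0.png

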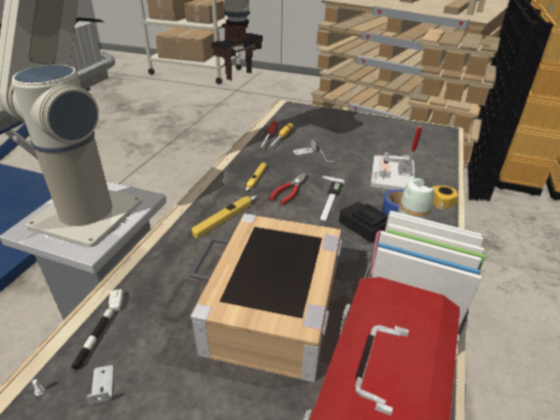

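The top view shows two yellow knives: a small one at (180,268) and a large one at (252,270). The small one is the target. The chest is at (340,185), with its pull bar at (345,238). The pliers are at (192,230) and the caliper at (192,187).

```bash
cat >> h.py <<'E'
def cloud(im):
    v,u=np.mgrid[0:420,0:560].astype(float)
    K=np.array([[im["fx"],0,im["cx"]],[0,im["fy"],im["cy"]],[0,0,1]])
    x=cv2.undistortPoints(np.stack([u.ravel(),v.ravel()],1)[:,None],K,np.array([im["k1"],0,0,0,0.]))[:,0]
    d=im["depth"].ravel(); c=np.stack([x[:,0]*d,-x[:,1]*d,-d],1)
    T=np.array(im["T"]); w=c@T[:3,:3].T+T[:3,3]; w[d<=0]=np.nan
    return w.reshape(420,560,3)
def rect(xy):
    (c,s,a)=cv2.minAreaRect(xy.astype(np.float32)); return np.round(c,1),np.round(s,1),round(a,2)
E
python3 - <<'E'
from h import *
for n in ("top","side"):
    im=shot(n); w=cloud(im)
    hsv=cv2.cvtColor(im["pixels"],cv2.COLOR_BGR2HSV)
    X,Y,Z=w[...,0],w[...,1],w[...,2]
    b=(X>200)&(X<900)
    tab=(X>350)&(X<450)&(Y>-60)&(Y<20)&(Z<40); print(n,"table z",np.nanmedian(Z[tab]))
    lid=(X>400)&(X<740)&(Y>-330)&(Y<60)&(Z>100)&(Z<130)
    lid=cv2.morphologyEx(lid.astype(np.uint8),cv2.MORPH_OPEN,np.ones((9,9)))>0
    print("lid",rect(w[lid][:,:2]),np.median(Z[lid]),np.percentile(w[lid],[1,99],axis=0).round(1).tolist())
    hd=(X>370)&(X<480)&(Y>-260)&(Y<0)&(Z>85)&(Z<130)&~lid
    hd&=(hsv[...,2]<170)
    print("handle",hd.sum(),rect(w[hd][:,:2]),np.median(Z[hd]),np.percentile(w[hd],[2,50,98],axis=0).round(1).tolist())
    yel=((hsv[...,0]>18)&(hsv[...,0]<34)&(hsv[...,1]>130)&(hsv[...,2]>90)&(Y>0)&(Y<450)&(X>280)&(X<460)&(Z<60)).astype(np.uint8)
    k,l,st,ce=cv2.connectedComponentsWithStats(yel)
    for i in range(1,k):
        if st[i,4]>40:
            p=w[l==i]; print("yel",st[i].tolist(),ce[i].round(),rect(p[:,:2]),np.percentile(p[:,2],[10,50,90]).round(1))
    for t in ("cutter_center","pliers","caliper","lid_handle"):
        for d in models.regions_of(t,n)[:3]:
            m=d["region"]; p=w[m]; p=p[~np.isnan(p[:,0])]; print(t,round(d["p"],2),m.sum(),rect(p[:,:2]),np.median(p[:,2]).round(1))
E
```

```text
top table z 0.34826917959298953
lid (array([ 595.4, -125.9]), array([230.6, 305.3]), 5.53) 118.66909777076489 [[476.1, -275.7, 112.2], [702.1, 25.1, 124.6]]
handle 266 (array([ 456.4, -104.1]), array([ 43.3, 195.8]), 1.11) 115.98137117823512 [[434.8, -199.5, 110.1], [446.3, -135.4, 116.0], [477.2, -80.1, 120.8]]
yel [222, 255, 66, 32, 638] [255. 271.] (array([356.4, 115.9]), array([204.8,  29.4]), 68.94) [14.8 18.5 22.1]
yel [154, 264, 49, 9, 317] [178. 268.] (array([361.8, 344.5]), array([ 21.1, 147.2]), 2.23) [ 8.2 12.8 16. ]
cutter_center 0.88 276 (array([361.4, 338.2]), array([ 18.1, 146.5]), 0.61) 13.1
cutter_center 0.75 622 (array([360.2, 123.9]), array([222.3,  27.9]), 68.11) 19.0
cutter_center 0.18 337 (array([476.8, 315.4]), array([159.2,  54.6]), 88.06) 13.5
pliers 0.81 411 (array([486. , 313.6]), array([163.6,  57.2]), 73.2) 13.3
caliper 0.7 549 (array([611.4, 316.5]), array([ 61.9, 222.9]), 12.07) 5.1
lid_handle 0.7 8649 (array([ 590.7, -144.5]), array([302.9, 341.3]), 6.13) 118.5
side table z 1.0908248663781706
lid (array([ 592.3, -125.5]), array([236.1, 307.1]), 6.21) 1
[... 217 characters left out ...]
.6]]
yel [247, 163, 19, 25, 167] [256. 175.] (array([357.4, 355. ]), array([ 28. , 164.3]), 2.24) [ 7.9 11.9 14.2]
yel [192, 197, 59, 41, 662] [220. 217.] (array([350.6, 122.2]), array([213.8,  48.8]), 69.32) [ 6.5 17.1 20.5]
cutter_center 0.64 735 (array([362.2, 124.3]), array([226.1,  31.4]), 70.63) 17.0
cutter_center 0.55 213 (array([361.7, 349.8]), array([ 21. , 174.9]), 2.09) 11.4
cutter_center 0.49 13901 (array([539.5, -56.2]), array([314.5, 455.9]), 6.14) 118.6
pliers 0.81 374 (array([472.2, 314.3]), array([ 67.3, 171.9]), 0.0) 11.5
caliper 0.83 317 (array([610.2, 312.4]), array([ 39.7, 219. ]), 8.21) 4.3
lid_handle 0.68 13852 (array([533.7, -59. ]), array([327. , 451.7]), 6.14) 118.6
```

```bash
python3 - <<'E'
from h import *
P=pose(); Pi=np.linalg.inv(P)
for n in ("side","top"):
    w=cloud(shot(n)).reshape(-1,3); w=w[~np.isnan(w[:,0])]
    t=w@Pi[:3,:3].T+Pi[:3,3]
    t=t[(np.abs(t[:,0])<200)&(np.abs(t[:,1])<200)&(t[:,2]>-300)&(t[:,2]<20)]
    for z in range(-300,20,20):
        s=t[(t[:,2]>=z)&(t[:,2]<z+20)]
        if len(s)>3: print(n,z,len(s),np.percentile(s[:,:2],[2,98],axis=0).round().tolist())
E
```

```text
side -260 30 [[-35.0, -40.0], [7.0, 7.0]]
side -240 168 [[-38.0, -40.0], [18.0, 18.0]]
side -220 178 [[-38.0, -42.0], [19.0, 22.0]]
side -200 142 [[-34.0, -39.0], [22.0, 16.0]]
side -180 179 [[-36.0, -44.0], [28.0, 13.0]]
side -160 135 [[-20.0, -45.0], [20.0, 15.0]]
side -140 313 [[-31.0, -91.0], [28.0, 84.0]]
side -120 283 [[-34.0, -91.0], [32.0, 78.0]]
side -100 235 [[-34.0, -85.0], [30.0, 77.0]]
side -80 83 [[-11.0, -60.0], [14.0, 60.0]]
side -60 86 [[-12.0, -60.0], [13.0, 56.0]]
side -40 75 [[-11.0, -56.0], [12.0, 51.0]]
side -20 63 [[-12.0, -57.0], [11.0, 51.0]]
top -300 71 [[-62.0, -66.0], [-58.0, -16.0]]
top -280 12 [[-62.0, -35.0], [-59.0, -7.0]]
top -220 30 [[-40.0, -25.0], [-31.0, 2.0]]
top -200 31 [[-38.0, -31.0], [-19.0, 2.0]]
top -180 166 [[-36.0, -41.0], [-12.0, 8.0]]
top -160 43 [[-32.0, -42.0], [-1.0, -16.0]]
top -140 665 [[-32.0, -88.0], [31.0, 79.0]]
top -120 341 [[-34.0, -89.0], [29.0, 80.0]]
top -100 242 [[-34.0, -82.0], [23.0, 71.0]]
top -80 6 [[-13.0, 45.0], [-10.0, 57.0]]
top -60 8 [[-10.0, 42.0], [-5.0, 46.0]]
top -40 5 [[-12.0, 45.0], [0.0, 49.0]]
top -20 36 [[-13.0, -54.0], [10.0, 53.0]]
```

```bash
python3 - <<'E'
from h import *
im=shot("wrist"); a=cv2.imread("pics/side0.png")[0:120,150:330]; b=cv2.resize(im["pixels"],(400,300))
cv2.imwrite("pics/g.png",np.vstack([cv2.resize(a,(400,267),interpolation=cv2.INTER_CUBIC),b]))
E
```

```text
(no output)
```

View pics/g.png

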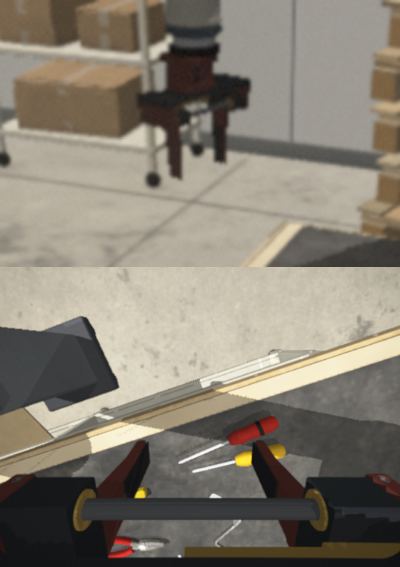

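The fresh wrist view shows bits of tools past the fingers. The gripper crop shows a wide but shallow body above the fingers. I'll plan the approach to the pull bar.

```bash
cat >> h.py <<'E'
YAW=np.radians(5.8); C0=np.array([595.5,-125.7,0.])
Xc=np.array([np.cos(YAW),np.sin(YAW),0]); Yc=np.array([-np.sin(YAW),np.cos(YAW),0]); Zc=np.array([0,0,1.])
def ch(x,y,z): return C0+x*Xc+y*Yc+z*Zc
def unch(p): d=np.asarray(p)-C0; return np.array([d@Xc,d@Yc,d[2]])
def tool(p,pos,yaw=YAW):  # pitch p deg below horizontal; TCP at pos
    p=np.radians(p); X=np.array([np.cos(yaw),np.sin(yaw),0]); Y=np.array([-np.sin(yaw),np.cos(yaw),0])
    z=np.cos(p)*X-np.sin(p)*Zc; T=np.eye(4); T[:3,:3]=np.stack([Y,np.cross(z,Y),z],1); T[:3,3]=pos; return T
def bar(th,y=0): return ch(110-261*np.cos(th)+6*np.sin(th),y,105+261*np.sin(th)+6*np.cos(th))
def plan(P0,wps,grip):
    """wps: list of (pose, rows); prints rows in tool axes with the rounding fed back"""
    P=P0.copy(); out=[]
    for T,n in wps:
        S=P.copy(); rv=R.from_matrix(S[:3,:3].T@T[:3,:3]).as_rotvec()
        for k in range(1,n+1):
            f=k/n; Q=np.eye(4); Q[:3,:3]=S[:3,:3]@R.from_rotvec(rv*f).as_matrix(); Q[:3,3]=S[:3,3]+f*(T[:3,3]-S[:3,3])
            D=np.linalg.inv(P)@Q
            r=np.round(np.degrees(R.from_matrix(D[:3,:3]).as_rotvec()),1)+0.; t=np.round(D[:3,3],1)+0.
            M=np.eye(4); M[:3,:3]=R.from_rotvec(np.radians(r)).as_matrix(); M[:3,3]=t; P=P@M
            out.append([*r,*t,grip])
    for r in out: print(",".join(f"{v:g}" for v in r)+",")
    return P
E
python3 - <<'E'
from h import *
P=pose(); Pi=np.linalg.inv(P)
w=cloud(shot("top")).reshape(-1,3); w=w[~np.isnan(w[:,0])]; t=w@Pi[:3,:3].T+Pi[:3,3]
t=t[(np.abs(t[:,1])>60)&(np.abs(t[:,1])<100)&(np.abs(t[:,0])<45)&(t[:,2]>-250)&(t[:,2]<-20)]
print(len(t),np.percentile(t[:,2],[2,25,50,75,98]).round(), "hinge",ch(110,0,105),bar(0),bar(1.05))
b=bar(0); T=tool(50,b); T[:3,3]=b-90*T[:3,2]
plan(P,[(T,16)],40); print(T[:3,3])
E
```

```text
677 [-126. -124. -122. -116.  -83.] hinge [ 704.93687797 -114.58380731  105.        ] [ 445.27301297 -140.95950087  111.        ] [ 580.91355236 -127.18163732  334.38288817]
-2.2,-1.4,3.9,-25.9,-40,2.7,40,
-2.2,-1.5,3.9,-28.5,-38.2,1.8,40,
-2.3,-1.4,4,-31,-36.2,1.2,40,
-2.2,-1.4,3.9,-33.4,-34,0.6,40,
-2.2,-1.4,3.9,-35.7,-31.7,0.1,40,
-2.2,-1.5,3.9,-37.7,-29.2,-0.1,40,
-2.2,-1.4,3.9,-39.7,-26.5,-0.2,40,
-2.2,-1.4,3.9,-41.3,-23.8,-0.2,40,
-2.3,-1.4,4,-42.9,-20.9,0,40,
-2.2,-1.5,3.9,-44.2,-17.9,0.3,40,
-2.2,-1.4,3.9,-45.4,-14.8,0.9,40,
-2.2,-1.4,3.9,-46.2,-11.8,1.4,40,
-2.2,-1.4,3.9,-46.8,-8.7,2.2,40,
-2.2,-1.5,3.9,-47.3,-5.5,3.1,40,
-2.3,-1.4,4,-47.5,-2.5,4.1,40,
-2.2,-1.4,3.9,-47.4,0.6,5.3,40,
[ 387.71828362 -146.80569709  179.94399988]
```

jog_arm --increments '[-2.2, -1.4, 3.9, -25.9, -40, 2.7, 40, -2.2, -1.5, 3.9, -28.5, -38.2, 1.8, 40, -2.3, -1.4, 4, -31, -36.2, 1.2, 40, -2.2, -1.4, 3.9, -33.4, -34, 0.6, 40, -2.2, -1.4, 3.9, -35.7, -31.7, 0.1, 40, -2.2, -1.5, 3.9, -37.7, -29.2, -0.1, 40, -2.2, -1.4, 3.9, -39.7, -26.5, -0.2, 40, -2.2, -1.4, 3.9, -41.3, -23.8, -0.2, 40, -2.3, -1.4, 4, -42.9, -20.9, 0, 40, -2.2, -1.5, 3.9, -44.2, -17.9, 0.3, 40, -2.2, -1.4, 3.9, -45.4, -14.8, 0.9, 40, -2.2, -1.4, 3.9, -46.2, -11.8, 1.4, 40]'

```text
t: 3.7
ee_pos: [331.9, 74.8, 191.6]
orientation: [1.459, 2.352, 0.531]
ft_force: [1.1, -0.3, -0.3]
width: 35.3
grasp_force: 0.0
```

jog_arm --increments '[-2.2, -1.4, 3.9, -46.8, -8.7, 2.2, 40, -2.2, -1.5, 3.9, -47.3, -5.5, 3.1, 40, -2.3, -1.4, 4, -47.5, -2.5, 4.1, 40, -2.2, -1.4, 3.9, -47.4, 0.6, 5.3, 40, 0, 0, 0, 0, 0, 0, 40]'

```text
t: 4.32
ee_pos: [376.6, -45.2, 182.2]
orientation: [1.646, 2.13, 0.63]
ft_force: [-0.3, -0.2, -1.3]
width: 34.7
grasp_force: 0.0
```

```bash
python3 - <<'E'
from h import *
o=get_obs(); P=pose(); print(o["t"],o["ee_pos"],o["qpos"].round(2),o["width"]); print(P.round(2))
im=shot("wrist"); w=cloud(im); cv2.imwrite("pics/w1.png",im["pixels"])
c=np.stack([(w-C0)@Xc,(w-C0)@Yc,w[...,2]],-1)
m=(c[...,0]>-165)&(c[...,0]<-130)&(np.abs(c[...,1])<80)&(c[...,2]>95)&(c[...,2]<135)
print(m.sum(),np.percentile(c[m],[2,50,98],axis=0).round(1))
l=(c[...,2]>105)&(c[...,2]<130)&(c[...,0]>-125)&(c[...,0]<130)&(np.abs(c[...,1])<200)
print(l.sum(),np.percentile(c[l],[1,50,99],axis=0).round(1), rect(c[l][:,:2]))
top=shot("top");w=cloud(top)
E
```

```text
4.325 [376.62494698 -45.1831244  182.21421579] [-0.43 -0.    2.51  1.19  0.37 -1.77] 34.68497867005897
[[-2.5000e-01  8.0000e-01  5.5000e-01  3.7662e+02]
 [ 9.7000e-01  2.2000e-01  1.2000e-01 -4.5180e+01]
 [-2.0000e-02  5.6000e-01 -8.3000e-01  1.8221e+02]
 [ 0.0000e+00  0.0000e+00  0.0000e+00  1.0000e+00]]
1160 [[-157.7  -56.2  110. ]
 [-153.1   24.5  116.1]
 [-131.2   59.6  118. ]]
15371 [[-115.  -114.1  108.8]
 [ -39.3   81.5  118.2]
 [ 103.4  151.2  120.9]] (array([-8.1,  8.3]), array([288.1, 233.7]), 89.97)
```

View pics/w1.png

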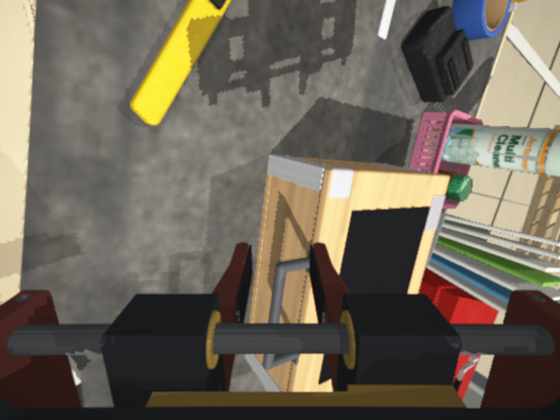

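The wrist picture shows the pull bar at (290,300) between the opened fingers. The arm fell short because the wrist folds up at this shallow tilt close to the base. I'll use a steeper tilt (75°) instead.

```bash
python3 - <<'E'
from h import *
b=bar(0,1)-2*Xc; T=tool(75,b); T[:3,3]=b-50*T[:3,2]
plan(pose(),[(T,6)],40); print(T[:3,3])
E
```

```text
3.1,-0.4,1.4,-18.2,1.6,6.1,40,
3.2,-0.5,1.4,-18.2,2.4,6.1,40,
3.1,-0.4,1.4,-18,3.2,6.1,40,
3.2,-0.4,1.4,-17.9,3.9,6,40,
3.1,-0.4,1.5,-17.7,4.7,5.9,40,
3.2,-0.5,1.4,-17.6,5.5,5.8,40,
[ 430.3074915  -141.47449748  159.29629131]
```

jog_arm --increments '[3.1, -0.4, 1.4, -18.2, 1.6, 6.1, 40, 3.2, -0.5, 1.4, -18.2, 2.4, 6.1, 40, 3.1, -0.4, 1.4, -18, 3.2, 6.1, 40, 3.2, -0.4, 1.4, -17.9, 3.9, 6, 40, 3.1, -0.4, 1.5, -17.7, 4.7, 5.9, 40, 3.2, -0.5, 1.4, -17.6, 5.5, 5.8, 40, 0, 0, 0, 0, 0, 0, 40, 0, 0, 0, 0, 0, 0, 40]'

```text
t: 5.42
ee_pos: [430.0, -139.4, 159.4]
orientation: [1.975, 2.194, 0.289]
ft_force: [0.5, 0.9, 0.1]
width: 35.4
grasp_force: 0.0
```

```bash
python3 - <<'E'
from h import *
from scipy.optimize import least_squares
o=get_obs(); P=pose(); print(o["t"],o["ee_pos"].round(1),o["qpos"].tolist(),P[:3,:3].round(3).tolist(),"chest",unch(o["ee_pos"]).round(1),"q6lim")
im=shot("wrist"); w=cloud(im); cv2.imwrite("pics/w2.png",im["pixels"])
c=np.stack([(w-C0)@Xc,(w-C0)@Yc,w[...,2]],-1)
m=(c[...,0]>-165)&(c[...,0]<-140)&(np.abs(c[...,1])<80)&(c[...,2]>95)&(c[...,2]<135)
print(m.sum(),np.percentile(c[m],[2,50,98],axis=0).round(1))
q0=np.array([1.22500233,.423839663,1.63070059,0,1.08861034,-.0189973]); 
T0=np.eye(4);T0[:3,:3]=R.from_rotvec([-5.10997456e-01,-3.09947802,.0024]).as_matrix();T0[:3,3]=[200.416,591.394,221.898]
q1=np.array([-0.43,-0.,2.51,1.19,.37,-1.77])
for q,T in((q0,T0),(o["qpos"],P)):
    A=R.from_euler("ZYZYZ",[q[0],q[1]+q[2],q[3],q[4],q[5]]).as_matrix()
    print((A.T@T[:3,:3]).round(3).tolist())
E
```

```text
5.425 [ 430.  -139.4  159.4] [-0.4303313680646639, 0.18805270275679445, 2.2018207414725754, 0.2592245690979294, 0.5392366521930146, -0.7436520592850171] [[-0.104, 0.961, 0.258], [0.995, 0.101, 0.026], [-0.001, 0.259, -0.966]] chest [-166.     3.1  159.4] q6lim
2300 [[-157.4  -56.   111.7]
 [-152.6    8.1  116.3]
 [-141.3   58.6  118.2]]Traceback (most recent call last):
  File "<stdin>", line 12, in <module>
  File "scipy/spatial/transform/_rotation.pyx", line 1413, in scipy.spatial.transform._rotation.Rotation.from_euler
ValueError: Expected axis specification to be a non-empty string of upto 3 characters, got ZYZYZ
```

jog_arm --increments '[0, 0, 0, 0, 0.2, 16.5, 40, 0, 0, 0, 0, 0.3, 16.5, 40, 0, 0, 0, 0, 0.3, 16.5, 40, 0, 0, 0, 0, 0.2, 16.5, 40, 0, 0, 0, 0, 0, 0, 0, 0, 0, 0, 0, 0, 0, 0, 0, 0, 0, 0, 0, 0, 0, 0, 0, 0, 0, 0, 0, 0]'

```text
t: 6.48
ee_pos: [447.8, -139.4, 96.4]
orientation: [1.977, 2.191, 0.287]
ft_force: [-4.4, -2.0, 2.7]
width: 10.2
grasp_force: 30.0
```

```bash
python3 - <<'E'
from h import *
o=get_obs(); print(o["t"],unch(o["ee_pos"]).round(1),o["width"],o["grasp_force"],o["ft_force"].round(1))
P=pose(); W=[]
for th in np.linspace(0,1.045,15)[1:]:
    T=P.copy(); T[:3,3]+=bar(th)-bar(0); W.append((T,1))
plan(P,W,0)
E
```

```text
6.475 [-148.3    1.3   96.4] 10.198980743722712 30.01287817955017 [-4.4 -2.   2.7]
0,0,0,0,6.2,-18.5,0,
0,0,0,-0.1,7.5,-18,0,
0,0,0,0,8.8,-17.3,0,
0,0,0,0,10.2,-16.7,0,
0,0,0,0,11.3,-15.8,0,
0,0,0,-0.1,12.5,-15,0,
0,0,0,0,13.5,-14,0,
0,0,0,0,14.6,-12.9,0,
0,0,0,-0.1,15.5,-11.8,0,
0,0,0,0,16.3,-10.6,0,
0,0,0,0,17.1,-9.4,0,
0,0,0,-0.1,17.7,-8.1,0,
0,0,0,0,18.3,-6.7,0,
0,0,0,0,18.7,-5.4,0,
```

jog_arm --increments '[0, 0, 0, 0, 6.2, -18.5, 0, 0, 0, 0, 0, 7.5, -18, 0, 0, 0, 0, 0, 8.8, -17.3, 0, 0, 0, 0, 0, 10.2, -16.7, 0, 0, 0, 0, 0, 11.3, -15.8, 0, 0, 0, 0, 0, 12.5, -15, 0, 0, 0, 0, 0, 13.5, -14, 0, 0, 0, 0, 0, 14.6, -12.9, 0]'

```text
t: 7.48
ee_pos: [492.7, -134.5, 241.0]
orientation: [1.981, 2.197, 0.279]
ft_force: [-14.7, -7.1, 3.5]
width: 9.9
grasp_force: 30.0
```

jog_arm --increments '[0, 0, 0, 0, 15.5, -11.8, 0, 0, 0, 0, 0, 16.3, -10.6, 0, 0, 0, 0, 0, 17.1, -9.4, 0, 0, 0, 0, 0, 17.7, -8.1, 0, 0, 0, 0, 0, 18.3, -6.7, 0, 0, 0, 0, 0, 18.7, -5.4, 0, 0, 0, 0, 0, 0, 0, 0]'

```text
t: 8.35
ee_pos: [583.6, -125.3, 321.4]
orientation: [1.975, 2.189, 0.29]
ft_force: [-4.0, 2.0, 11.7]
width: 10.2
grasp_force: 30.0
```

```bash
python3 - <<'E'
from h import *
o=get_obs(); print(o["t"],unch(o["ee_pos"]).round(1),o["width"],o["ft_force"].round(1),o["qpos"].round(3).tolist(),pose()[:3,:3].round(3).tolist())
P=pose(); g=unch(P[:3,3]-15*P[:3,2]); d=g-[110,0,105]; print("theta",np.arctan2(d[2],-d[0])-np.arctan2(6,261),np.hypot(d[0],d[2]))
for n in("side","top","wrist"):
    im=shot(n); cv2.imwrite(f"pics/{n}3.png",im["pixels"])
    for t in ("stay_knee","stay_upper"):
        try: print(n,t,[(unch(d["centre"]).round(1).tolist(),round(d["p"],2)) for d in models.look_for(t,n)][:3])
        except Exception as e: print(e)
for n in("side","top","wrist"): pass
a=np.hstack([cv2.imread("pics/side3.png")[150:420,150:430],cv2.imread("pics/top3.png")[110:290,250:430].repeat(1,0)[:180] if 0 else cv2.resize(cv2.imread("pics/top3.png")[110:290,240:427],(280,270))])
cv2.imwrite("pics/c3.png",np.vstack([a,]))
E
```

```text
8.35 [-11.8   1.6 321.4] 10.234465415060845 [-4.   2.  11.7] [-0.281, 0.171, 1.769, 0.118, 0.958, -0.44] [[-0.102, 0.96, 0.261], [0.995, 0.099, 0.025], [-0.002, 0.262, -0.965]]
theta 1.049201484847703 262.83493246562034
side stay_knee [([3.7, -129.7, 200.3], 0.53)]
side stay_upper [([4.3, -131.3, 201.2], 0.5)]
top stay_knee [([5.7, 72.8, 47.3], 0.4)]
top stay_upper [([5.3, 61.9, 44.7], 0.35)]
wrist stay_knee [([-14.6, -90.4, 170.6], 0.53)]
wrist stay_upper [([-11.7, -98.1, 174.5], 0.57), ([8.4, 56.5, 299.2], 0.51)]
```

View pics/c3.png

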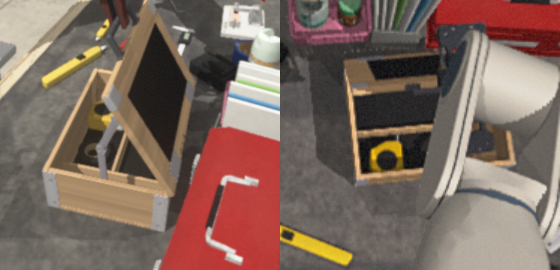

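Side crop: the lid is up at about 60° with the folding stay showing at (105,150). The front compartment has the yellow tape measure at (385,155) in the top crop. I'll release the bar, back off and measure the stud.

jog_arm --increments '[0, 0, 0, 0, 0, 0, 40, 0, 0, 0, 0, 0, 0, 40, 0, 0, 0, 0, 0, -20, 40, 0, 0, 0, 0, 0, -30, 40, 0, 0, 0, 0, -15, -30, 40, 0, 0, 0, 0, -30, -10, 40, 0, 0, 0, 0, -30, 0, 40, 0, 0, 0, 0, -30, 0, 40, 0, 0, 0, 0, 0, 0, 0]'

```text
t: 9.93
ee_pos: [457.4, -138.0, 378.1]
orientation: [1.979, 2.19, 0.287]
ft_force: [-0.1, -0.2, 0.7]
width: 28.6
grasp_force: 0.0
```

```bash
python3 - <<'E'
from h import *
o=get_obs(); print(o["t"],unch(o["ee_pos"]).round(1),o["qpos"].round(3).tolist(),o["ft_force"].round(1))
for n in("side","wrist"):
    im=shot(n); cv2.imwrite(f"pics/{n}4.png",im["pixels"]); w=cloud(im)
    c=np.stack([(w-C0)@Xc,(w-C0)@Yc,w[...,2]],-1)
    for t in ("stay_knee",):
        for d in models.look_for(t,n)[:2]: print(n,t,unch(d["centre"]).round(1).tolist(),round(d["p"],2))
    m=(c[...,0]>-40)&(c[...,0]<20)&(c[...,1]>-150)&(c[...,1]<-60)&(c[...,2]>125)&(c[...,2]<235)
    if m.any():
        v,u=np.nonzero(m); print(n,m.sum(),"px",u.min(),u.max(),v.min(),v.max())
        for y in range(-150,-60,6):
            s=c[m]; s=s[(s[:,1]>=y)&(s[:,1]<y+6)]
            if len(s)>3: print(y,len(s),np.percentile(s,[5,50,95],axis=0)[:,[0,2]].round().tolist())
    l=(c[...,0]>-20)&(c[...,0]<110)&(np.abs(c[...,1])<140)&(c[...,2]>130)
    s=c[l]; 
    if len(s): q=np.degrees(np.arctan2(s[:,2]-105,110-s[:,0])); print("lid ang",np.percentile(q,[10,50,90]).round(1))
E
```

```text
9.925 [-138.6    1.7  378.1] [-0.398, -0.081, 1.905, 0.139, 1.09, -0.549] [-0.1 -0.2  0.7]
side stay_knee [5.5, -128.2, 200.4] 0.5
side 414 px 245 267 271 318
-138 174 [[-16.0, 127.0], [-9.0, 154.0], [-2.0, 175.0]]
-132 231 [[-11.0, 173.0], [1.0, 201.0], [13.0, 227.0]]
-96 6 [[-17.0, 171.0], [-15.0, 173.0], [-14.0, 175.0]]
lid ang [61.8 64.8 73.6]
wrist stay_knee [-0.7, -125.4, 196.1] 0.88
wrist 538 px 315 364 240 284
-138 41 [[-17.0, 131.0], [-13.0, 155.0], [-4.0, 178.0]]
-132 347 [[-14.0, 142.0], [1.0, 201.0], [15.0, 232.0]]
-126 26 [[-14.0, 168.0], [-11.0, 172.0], [-6.0, 173.0]]
-120 25 [[-14.0, 170.0], [-11.0, 173.0], [-6.0, 174.0]]
-114 22 [[-14.0, 169.0], [-11.0, 173.0], [-7.0, 174.0]]
-108 18 [[-14.0, 170.0], [-12.0, 173.0], [-7.0, 174.0]]
-102 22 [[-17.0, 170.0], [-12.0, 172.0], [-6.0, 176.0]]
-96 37 [[-15.0, 163.0], [-10.0, 170.0], [-4.0, 176.0]]
lid ang [58.8 60.1 62. ]
```

View pics/wrist4.png

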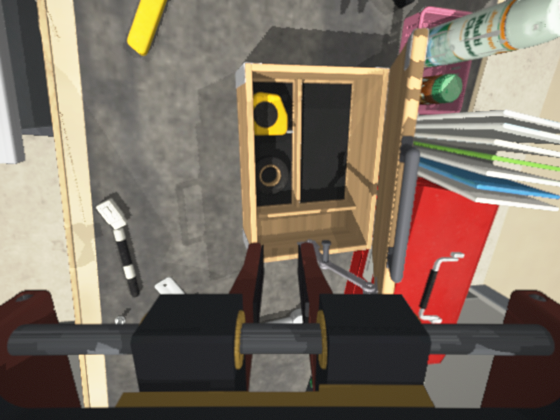

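The wrist picture shows the stud at (320,245) and the roll of tape at (270,175). The tape measure is at (268,113), and the rear bay at (325,130) is clear. The stud's centre is about chest (-10,-110,168), which fits the linkage geometry. I'll fit a kinematic model so I can check reach beforehand.

```bash
cat > k.py <<'E'
from h import *
from scipy.optimize import least_squares
Ry=lambda a:R.from_euler("y",a).as_matrix(); Rz=lambda a:R.from_euler("z",a).as_matrix()
D=[([1.22500233,.423839663,1.63070059,0,1.08861034,-.0189973],[200.416,591.394,221.898]),
([-0.43033,0.18805,2.20182,0.25922,0.53924,-0.74365],[430.0,-139.4,159.4]),
([-0.281,0.171,1.769,0.118,0.958,-0.44],[583.6,-125.3,321.4]),
([-0.398,-0.081,1.905,0.139,1.09,-0.549],[457.4,-138.0,378.1])]
OFF=Rz(np.pi/2)
def fk(q,k):
    a1,d1,L2,a3,L3,Lt,e=k; A=Rz(q[0])@Ry(q[1]); B=A@Ry(q[2]); W=B@Rz(q[3])@Ry(q[4])@Rz(q[5])
    T=np.eye(4); T[:3,:3]=W@OFF; T[:3,3]=Rz(q[0])@[a1,e,d1]+A@[0,0,L2]+B@[a3,0,L3]+W@[0,0,Lt]; return T
def load():
    s=least_squares(lambda k:np.concatenate([fk(q,k)[:3,3]-p for q,p in D]),[0,300,400,0,400,250,0]); return s
K=load().x
LO=np.array([-3,-.9,.09,-1.31,.11,-2.54]);HI=np.array([3,2.11,2.58,4.45,2.69,2.54])
def ik(T,q0):
    f=lambda q:np.r_[(fk(q,K)[:3,3]-T[:3,3])/10,5*R.from_matrix(fk(q,K)[:3,:3].T@T[:3,:3]).as_rotvec()]
    s=least_squares(f,np.clip(q0,LO+.01,HI-.01),bounds=(LO,HI)); return s.x,np.abs(s.fun).max()
E
python3 - <<'E'
from k import *
s=load(); print(K.round(1),np.abs(s.fun).max())
for q,p in D: print(fk(q,K)[:3,:3].round(2).tolist())
q=get_obs()["qpos"]; print(pose()[:3,:3].round(2).tolist())
st=ch(-10,-108,168)
for p in (20,30,40): 
    T=tool(p,st); T[:3,3]-=45*T[:3,2]; print(p,*[x.round(2) if hasattr(x,'round') else x for x in ik(T,q)])
    T=tool(p,ch(14,-108,166)); print(p,*[x.round(2) for x in ik(T,q)])
E
```

```text
[-2.000e-01  3.130e+02  5.631e+02  7.760e+01  4.852e+02  3.100e+02
  1.180e+01] 0.22120097596200594
[[-0.95, 0.32, -0.0], [0.32, 0.95, -0.0], [0.0, -0.0, -1.0]]
[[-0.1, 0.96, 0.26], [0.99, 0.1, 0.03], [-0.0, 0.26, -0.97]]
[[-0.1, 0.96, 0.26], [0.99, 0.1, 0.03], [-0.0, 0.26, -0.97]]
[[-0.1, 0.96, 0.26], [0.99, 0.1, 0.02], [-0.0, 0.26, -0.97]]
[[-0.1, 0.96, 0.26], [0.99, 0.1, 0.02], [-0.0, 0.26, -0.97]]
20 [-0.84  0.53  2.19  1.84  0.93 -2.54] 0.66
20 [-0.72  0.6   2.1   1.95  0.89 -2.54] 0.62
30 [-0.77  0.45  2.2   1.87  0.78 -2.54] 0.19
30 [-0.67  0.54  2.11  1.96  0.73 -2.54] 0.22
40 [-0.7   0.37  2.16  1.69  0.59 -2.3 ] 0.0
40 [-0.61  0.48  2.08  1.82  0.54 -2.37] 0.0
```

```bash
python3 - <<'E'
from k import *
q=get_obs()["qpos"]
for yw in (5.8,-5,-12,-20):
  for p in (25,30,35):
    y=np.radians(yw)
    T=tool(p,ch(-10,-108,168),y); T[:3,3]-=45*T[:3,2]; a=ik(T,q); b=ik(tool(p,ch(14,-108,166),y),a[0]); print(yw,p,a[0].round(2),round(a[1],2),b[0].round(2),round(b[1],2))
E
```

```text
5.8 25 [-0.81  0.49  2.2   1.86  0.85 -2.54] 0.43 [-0.7   0.57  2.1   1.95  0.81 -2.54] 0.43
5.8 30 [-0.77  0.45  2.2   1.87  0.78 -2.54] 0.19 [-0.67  0.54  2.11  1.96  0.73 -2.54] 0.22
5.8 35 [-0.74  0.41  2.2   1.86  0.69 -2.51] 0.0 [-0.64  0.51  2.11  1.97  0.64 -2.54] 0.02
-5 25 [-0.72  0.44  2.25  2.08  0.72 -2.54] 0.67 [-0.63  0.53  2.14  2.16  0.69 -2.54] 0.66
-5 30 [-0.68  0.4   2.25  2.1   0.64 -2.54] 0.41 [-0.6   0.5   2.14  2.17  0.6  -2.54] 0.44
-5 35 [-0.64  0.37  2.24  2.12  0.55 -2.54] 0.16 [-0.57  0.48  2.14  2.18  0.51 -2.54] 0.23
-12 25 [-0.65  0.41  2.28  2.23  0.64 -2.54] 0.83 [-0.58  0.51  2.16  2.29  0.61 -2.54] 0.82
-12 30 [-0.62  0.37  2.27  2.25  0.55 -2.54] 0.57 [-0.55  0.48  2.15  2.3   0.52 -2.54] 0.6
-12 35 [-0.58  0.35  2.25  2.27  0.45 -2.54] 0.32 [-0.52  0.46  2.14  2.31  0.43 -2.54] 0.39
-20 25 [-0.58  0.38  2.29  2.39  0.55 -2.54] 1.02 [-0.53  0.49  2.17  2.43  0.53 -2.54] 1.01
-20 30 [-0.55  0.35  2.27  2.41  0.46 -2.54] 0.76 [-0.5   0.46  2.15  2.44  0.44 -2.54] 0.79
-20 35 [-0.51  0.32  2.25  2.43  0.35 -2.54] 0.52 [-0.48  0.44  2.14  2.46  0.34 -2.54] 0.59
```

```bash
cat >> k.py <<'E'
def roll(T,d): S=T.copy(); S[:3,:3]=S[:3,:3]@Rz(np.radians(d)); return S
def check(P0,wps,q0,lim=.7*.125*np.array([2.39,2.39,3.01,3.14,3.14,3.14])):
    q=np.array(q0); P=P0
    for T,n in wps:
        rv=R.from_matrix(P[:3,:3].T@T[:3,:3]).as_rotvec(); worst=0;res=0
        for k in range(1,n+1):
            Q=np.eye(4); Q[:3,:3]=P[:3,:3]@R.from_rotvec(rv*k/n).as_matrix(); Q[:3,3]=P[:3,3]+(T[:3,3]-P[:3,3])*k/n
            nq,r=ik(Q,q); worst=max(worst,(abs(nq-q)/lim).max()); q=nq; res=max(res,r)
        print("chk q",q.round(2),"speed/limit",round(worst,2),"res",round(res,2)); P=T
    return q
E
python3 - <<'E'
from k import *
q=get_obs()["qpos"]; P=pose()
for p in (45,50):
    T=roll(tool(p,ch(-10,-108,168)),90); A=T.copy(); A[:3,3]=ch(-80,-108,250); B=T.copy(); B[:3,3]-=30*T[:3,2]; C=T.copy(); C[:3,3]=ch(14,-108,166)
    check(P,[(A,14),(B,4),(C,4)],q)
    if p==45: plan(P,[(A,14),(B,4)],0)
E
```

```text
chk q [-0.74  0.2   2.14  1.25  0.59 -0.29] speed/limit 0.44 res 0.0
chk q [-0.65  0.37  2.11  1.51  0.51 -0.52] speed/limit 0.24 res 0.0
chk q [-0.59  0.45  2.04  1.6   0.47 -0.55] speed/limit 0.1 res 0.0
-1.7,1.7,6.3,-7.8,1.5,10,0,
-1.6,1.7,6.3,-7.9,2,9.7,0,
-1.7,1.6,6.2,-7.9,2.6,9.6,0,
-1.7,1.7,6.3,-7.9,3.2,9.5,0,
-1.7,1.7,6.3,-7.8,3.8,9.3,0,
-1.6,1.7,6.3,-7.6,4.3,9.3,0,
-1.7,1.7,6.2,-7.3,4.9,9.1,0,
-1.7,1.6,6.3,-7.1,5.5,9.1,0,
-1.6,1.7,6.3,-6.7,5.9,9,0,
-1.7,1.7,6.3,-6.3,6.4,9.1,0,
-1.7,1.7,6.2,-5.8,6.8,9,0,
-1.7,1.6,6.3,-5.4,7.1,9.1,0,
-1.6,1.7,6.3,-4.8,7.4,9.1,0,
-1.7,1.7,6.3,-4.3,7.6,9.3,0,
0,0,0,-2.1,0,19.4,0,
0,0,0,-2.1,0,19.3,0,
0,0,0,-2.1,0,19.4,0,
0,0,0,-2.1,0,19.4,0,
chk q [-0.7   0.19  2.1   1.02  0.57 -0.04] speed/limit 0.33 res 0.0
chk q [-0.62  0.35  2.06  1.23  0.47 -0.22] speed/limit 0.2 res 0.0
chk q [-0.56  0.43  2.    1.3   0.42 -0.25] speed/limit 0.1 res 0.0
```

jog_arm --increments '[-1.7, 1.7, 6.3, -7.8, 1.5, 10, 0, -1.6, 1.7, 6.3, -7.9, 2, 9.7, 0, -1.7, 1.6, 6.2, -7.9, 2.6, 9.6, 0, -1.7, 1.7, 6.3, -7.9, 3.2, 9.5, 0, -1.7, 1.7, 6.3, -7.8, 3.8, 9.3, 0, -1.6, 1.7, 6.3, -7.6, 4.3, 9.3, 0, -1.7, 1.7, 6.2, -7.3, 4.9, 9.1, 0, -1.7, 1.6, 6.3, -7.1, 5.5, 9.1, 0, -1.6, 1.7, 6.3, -6.7, 5.9, 9, 0, -1.7, 1.7, 6.3, -6.3, 6.4, 9.1, 0, -1.7, 1.7, 6.2, -5.8, 6.8, 9, 0, -1.7, 1.6, 6.3, -5.4, 7.1, 9.1, 0]'

```text
t: 11.62
ee_pos: [517.2, -227.1, 267.5]
orientation: [-2.892, -0.493, -1.107]
ft_force: [1.0, 0.8, -0.1]
width: 0.5
grasp_force: 0.0
```

jog_arm --increments '[-1.6, 1.7, 6.3, -4.8, 7.4, 9.1, 0, -1.7, 1.7, 6.3, -4.3, 7.6, 9.3, 0, 0, 0, 0, -2.1, 0, 19.4, 0, 0, 0, 0, -2.1, 0, 19.3, 0, 0, 0, 0, -2.1, 0, 19.4, 0, 0, 0, 0, -2.1, 0, 19.4, 0, 0, 0, 0, 0, 0, 0, 0]'

```text
t: 12.5
ee_pos: [575.1, -235.7, 187.3]
orientation: [-2.863, -0.144, -1.182]
ft_force: [-0.7, 0.1, -0.1]
width: 0.5
grasp_force: 0.0
```

```bash
python3 - <<'E'
from h import *
o=get_obs(); P=pose(); print(o["t"],unch(o["ee_pos"]).round(1),(P[:3,:3].T@np.stack([Xc,Yc,Zc],1)).round(2).tolist(),o["width"],o["ft_force"].round(1))
im=shot("wrist"); w=cloud(im); cv2.imwrite("pics/w5.png",im["pixels"])
c=np.stack([(w-C0)@Xc,(w-C0)@Yc,w[...,2]],-1)
m=(c[...,0]>-40)&(c[...,0]<20)&(c[...,1]>-150)&(c[...,1]<-60)&(c[...,2]>125)&(c[...,2]<235)
for y in range(-150,-60,6):
    s=c[m]; s=s[(s[:,1]>=y)&(s[:,1]<y+6)]
    if len(s)>3: print(y,len(s),np.percentile(s,[5,50,95],axis=0)[:,[0,2]].round().tolist())
print([(unch(d["centre"]).round(1).tolist(),round(d["p"],2)) for d in models.look_for("stay_knee","wrist")][:3])
E
```

```text
12.5 [ -31.5 -107.4  187.3] [[0.71, -0.0, 0.71], [0.0, -1.0, -0.0], [0.71, 0.0, -0.71]] 0.5459605787231762 [-0.7  0.1 -0.1]
-138 163 [[-17.0, 132.0], [-14.0, 173.0], [-0.0, 177.0]]
-132 896 [[-16.0, 168.0], [-1.0, 204.0], [12.0, 232.0]]
-126 122 [[-14.0, 168.0], [-11.0, 172.0], [-6.0, 173.0]]
-120 185 [[-38.0, 170.0], [-13.0, 173.0], [-7.0, 211.0]]
-114 320 [[-39.0, 171.0], [-28.0, 200.0], [-7.0, 211.0]]
-108 306 [[-39.0, 171.0], [-28.0, 199.0], [-7.0, 211.0]]
-102 241 [[-39.0, 171.0], [-24.0, 197.0], [-6.0, 212.0]]
-96 56 [[-17.0, 169.0], [-12.0, 174.0], [-5.0, 176.0]]
[([-8.6, -121.0, 196.4], 0.6)]
```

View pics/w5.png

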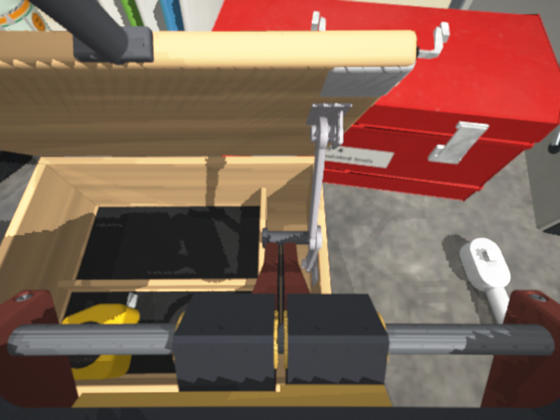

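Wrist view: the closed tips sit just in front of the stud at (285,237), with the arms to the right and the lid free. I'll push it now.

jog_arm --increments '[0, 0, 0, 1, 0, 12, 0, 0, 0, 0, 0, 0, 11, 0, 0, 0, 0, 2.5, 0, 2.5, 0, 0, 0, 0, 2.5, 0, 2.5, 0, 0, 0, 0, 2.5, 0, 2.5, 0, 0, 0, 0, 2.5, 0, 2.5, 0, 0, 0, 0, 2.5, 0, 2.5, 0, 0, 0, 0, 2.5, 0, 2.5, 0, 0, 0, 0, 0, 0, 0, 0]'

```text
t: 13.72
ee_pos: [612.8, -232.3, 173.4]
orientation: [-2.863, -0.144, -1.186]
ft_force: [0.4, 0.2, -0.1]
width: 0.6
grasp_force: 0.0
```

```bash
python3 - <<'E'
from h import *
o=get_obs(); print(o["t"],unch(o["ee_pos"]).round(1),o["ft_force"].round(1))
E
```

```text
13.725 [   6.4 -107.7  173.4] [ 0.4  0.2 -0.1]
```

```bash
cat > st.py <<'E'
from h import *
o=get_obs(); P=pose(); print(o["t"],unch(o["ee_pos"]).round(1),o["ft_force"].round(1))
im=shot("wrist"); w=cloud(im); cv2.imwrite("pics/wl.png",im["pixels"])
for n,im in (("wrist",im),("side",shot("side"))):
    w=cloud(im); c=np.stack([(w-C0)@Xc,(w-C0)@Yc,w[...,2]],-1)
    m=(c[...,0]>-60)&(c[...,0]<35)&(c[...,1]>-142)&(c[...,1]<-88)&(c[...,2]>95)&(c[...,2]<235)
    for y in (-138,-132,-126,-96):
        s=c[m]; s=s[(s[:,1]>=y)&(s[:,1]<y+6)]
        for z in range(95,235,15):
            k=s[(s[:,2]>=z)&(s[:,2]<z+15)]
            if len(k)>5: print(n,y,z,len(k),np.percentile(k[:,0],[5,50,95]).round(),np.percentile(k[:,2],[95]).round())
    l=(c[...,0]>-20)&(c[...,0]<100)&(np.abs(c[...,1]-30)<90)&(c[...,2]>140)
    s=c[l]
    if len(s)>50: print("lid ang",np.percentile(np.degrees(np.arctan2(s[:,2]-105,110-s[:,0])),[10,50,90]).round(1))
E
python3 st.py
```

```text
13.725 [   6.4 -107.7  173.4] [ 0.4  0.2 -0.1]
wrist -138 125 25 [-5. -4. -3.] [138.]
wrist -138 140 36 [-3. -2. -1.] [154.]
wrist -138 155 34 [-1. -0. 16.] [170.]
wrist -138 170 110 [ 1.  5. 13.] [176.]
wrist -132 95 6 [-1.  1.  3.] [110.]
wrist -132 110 19 [-3.  2.  5.] [124.]
wrist -132 125 42 [-4.  0.  6.] [137.]
wrist -132 140 34 [-2.  0.  4.] [154.]
wrist -132 155 49 [-1.  0. 13.] [170.]
wrist -132 170 177 [ 1.  4. 13.] [184.]
wrist -132 185 165 [ 5.  7. 16.] [200.]
wrist -132 200 197 [ 8. 10. 20.] [214.]
wrist -132 215 256 [11. 13. 22.] [229.]
wrist -132 230 101 [13. 14. 25.] [235.]
wrist -126 155 38 [ 3.  4. 12.] [170.]
wrist -126 170 116 [ 4.  7. 11.] [173.]
wrist -96 170 59 [ 2.  7. 12.] [175.]
wrist -96 215 12 [-23. -21. -19.] [220.]
lid ang [61.4 61.8 62.4]
side -138 95 34 [-9. -3.  3.] [109.]
side -138 110 46 [-7. -1.  4.] [124.]
side -138 125 46 [-4.  1.  7.] [139.]
side -138 140 46 [-2.  3. 10.] [154.]
side -138 155 56 [ 0.  7. 14.] [169.]
side -138 170 25 [ 2.  8. 14.] [176.]
side -138 230 8 [-55. -48. -43.] [235.]
side -132 170 50 [ 1.  9. 14.] [184.]
side -132 185 52 [ 6. 12. 17.] [199.]
side -132 200 56 [ 8. 14. 20.] [214.]
side -132 215 62 [-50.  17.  23.] [229.]
side -132 230 8 [-25.  14.  25.] [235.]
side -126 200 13 [-45. -38. -30.] [215.]
side -126 215 55 [-49. -40. -30.] [229.]
side -126 230 11 [-40. -38. -34.] [234.]
side -96 215 15 [-34. -30. -22.] [229.]
side -96 230 6 [-39. -38. -36.] [234.]
lid ang [63.8 66.3 72.2]
```

The knee is nearly straight (x≈8). I'll keep pushing until it meets the stop.

jog_arm --increments '[0, 0, 0, 1.8, 0, 1.4, 0, 0, 0, 0, 1.8, 0, 1.4, 0, 0, 0, 0, 1.8, 0, 1.4, 0, 0, 0, 0, 0, 0, 0, 0]'

```text
t: 14.32
ee_pos: [619.2, -231.6, 174.0]
orientation: [-2.864, -0.144, -1.185]
ft_force: [-0.4, 0.0, -0.5]
width: 0.4
grasp_force: 0.1
```

jog_arm --increments '[0, 0, 0, 0.8, 0, 0.7, 0, 0, 0, 0, 0, 0, 0, 0]'

```text
t: 14.58
ee_pos: [620.0, -231.5, 174.0]
orientation: [-2.864, -0.144, -1.185]
ft_force: [-0.9, 0.0, 0.3]
width: 0.3
grasp_force: 0.3
```

jog_arm --increments '[0, 0, 0, 0.8, 0, 1.2, 0, 0, 0, 0, 0.8, 0, 1.2, 0, 0, 0, 0, 0, 0, 0, 0]'

```text
t: 14.95
ee_pos: [621.6, -231.3, 173.3]
orientation: [-2.865, -0.143, -1.183]
ft_force: [-14.0, -1.3, 8.7]
width: 0.6
grasp_force: 8.1
```

```bash
python3 st.py | grep -E "^1|^wrist -1(38|26)|^side -138 1[57]|^side -132 170|lid|wrist -96"
```

```text
14.95 [  15.3 -107.7  173.3] [-14.   -1.3   8.7]
wrist -138 140 42 [2. 3. 5.] [154.]
wrist -138 155 47 [ 5.  6. 22.] [170.]
wrist -138 170 87 [ 7. 11. 18.] [175.]
wrist -126 155 65 [ 9. 11. 18.] [170.]
wrist -126 170 81 [11. 14. 17.] [172.]
wrist -96 170 46 [ 9. 14. 18.] [174.]
wrist -96 215 13 [-13. -12. -11.] [219.]
lid ang [61.3 61.8 62.5]
side -138 155 61 [ 6. 14. 22.] [169.]
side -138 170 19 [ 8. 13. 19.] [175.]
side -132 170 54 [ 8. 16. 21.] [185.]
lid ang [63.7 66.3 72.1]
```

At 14 N against the stop with the knee at x≈14.5, the stay is locked. I'll retreat and go to the small cutter.

```bash
python3 - <<'E'
from k import *
q=get_obs()["qpos"]; P=pose()
A=P.copy(); A[:3,3]=P[:3,3]-25*Xc*0-50*P[:3,2]-2*Xc
B=A.copy(); B[:3,3]=ch(-170,-60,270)
G=tool(90,[361.7,344.5,130],np.radians(2)); M=G.copy(); M[:3,:3]=tool(70,[0,0,0],np.radians(2))[:3,:3]; M[:3,3]=[400,100,240]
qq=check(P,[(A,3),(B,4),(G,12)],q)
plan(P,[(A,3),(B,4),(G,12)],50)
E
```

```text
chk q [-0.64  0.34  2.08  1.42  0.5  -0.39] speed/limit 0.17 res 0.0
chk q [-0.85  0.01  2.3   1.17  0.67 -0.28] speed/limit 0.42 res 0.0
chk q [0.74 0.38 1.97 0.   0.79 0.7 ] speed/limit 0.81 res 0.0
0,0,0,-0.5,0,-17.1,50,
0,0,0,-0.4,0,-17.2,50,
0,0,0,-0.5,0,-17.1,50,
0,0,0,-15.4,-11.9,-37,50,
0,0,0,-15.4,-11.8,-36.9,50,
0,0,0,-15.4,-11.9,-37,50,
0,0,0,-15.5,-11.9,-37,50,
2.8,-3,-6.8,-9.2,-45.9,7.4,50,
2.8,-3,-6.8,-3.3,-46.3,9.9,50,
2.8,-3,-6.8,2.8,-45.7,12.2,50,
2.8,-3,-6.8,8.9,-44.4,14.1,50,
2.8,-3,-6.8,14.7,-42.3,15.6,50,
2.8,-3,-6.8,20.5,-39.4,16.7,50,
2.8,-3,-6.8,25.8,-35.8,17.3,50,
2.8,-2.9,-6.7,30.8,-31.6,17.5,50,
2.8,-3,-6.8,35,-26.9,17.2,50,
2.8,-3,-6.8,38.9,-21.7,16.5,50,
2.8,-3,-6.8,41.9,-16.1,15.3,50,
2.8,-3,-6.8,44.2,-10.3,13.7,50,
```

jog_arm --increments '[0, 0, 0, -0.5, 0, -17, 0, 0, 0, 0, -0.5, 0, -17, 0, 0, 0, 0, -0.5, 0, -17, 0, 0, 0, 0, -15.4, -12, -37, 0, 0, 0, 0, -15.4, -12, -37, 0, 0, 0, 0, -15.4, -12, -37, 50, 0, 0, 0, -15.5, -12, -37, 50, 2.8, -3, -6.8, -9.2, -45.9, 7.4, 50, 2.8, -3, -6.8, -3.3, -46.3, 9.9, 50, 2.8, -3, -6.8, 2.8, -45.7, 12.2, 50, 2.8, -3, -6.8, 8.9, -44.4, 14.1, 50, 2.8, -3, -6.8, 14.7, -42.3, 15.6, 50]'

```text
t: 16.55
ee_pos: [404.1, 27.0, 211.7]
orientation: [-2.809, -1.128, -0.751]
ft_force: [-0.0, -0.5, -0.3]
width: 44.3
grasp_force: 0.0
```

jog_arm --increments '[2.8, -3, -6.8, 20.5, -39.4, 16.7, 50, 2.8, -3, -6.8, 25.8, -35.8, 17.3, 50, 2.8, -2.9, -6.7, 30.8, -31.6, 17.5, 50, 2.8, -3, -6.8, 35, -26.9, 17.2, 50, 2.8, -3, -6.8, 38.9, -21.7, 16.5, 50, 2.8, -3, -6.8, 41.9, -16.1, 15.3, 50, 2.8, -3, -6.8, 44.2, -10.3, 13.7, 50, 0, 0, 0, 0, 0, 0, 50]'

```text
t: 17.55
ee_pos: [362.8, 348.3, 129.0]
orientation: [2.176, 2.265, 0.003]
ft_force: [-0.2, -0.8, -0.8]
width: 44.1
grasp_force: 0.0
```

```bash
cat > cut.py <<'E'
from h import *
o=get_obs(); P=pose(); print(o["t"],o["ee_pos"].round(1),P[:3,:3].round(3).tolist(),o["width"])
for n in("wrist","top"):
    im=shot(n); w=cloud(im); cv2.imwrite(f"pics/{n}6.png",im["pixels"]); hsv=cv2.cvtColor(im["pixels"],cv2.COLOR_BGR2HSV)
    X,Y,Z=np.moveaxis(w,-1,0)
    yel=((hsv[...,0]>18)&(hsv[...,0]<34)&(hsv[...,1]>130)&(hsv[...,2]>70)&(Y>240)&(Y<450)&(X>300)&(X<430)&(Z<40)).astype(np.uint8)
    p=w[yel>0]; 
    if len(p): print(n,len(p),rect(p[:,:2]),np.percentile(p,[2,50,98],axis=0).round(1).tolist())
    for d in models.look_for("cutter_center",n)[:3]: print(n,np.round(d["centre"],1),round(d["p"],2))
    # lid state
    c=np.stack([(w-C0)@Xc,(w-C0)@Yc,w[...,2]],-1)
E
python3 cut.py; python3 - <<'E'
import cv2,numpy as np
a=cv2.imread("pics/wrist6.png"); b=cv2.imread("pics/top6.png")
cv2.imwrite("pics/c6.png",np.hstack([cv2.resize(a,(400,300)),cv2.resize(b[100:300,130:410],(400,300))]))
E
```

```text
17.55 [362.8 348.3 129. ] [[-0.04, 0.999, 0.001], [0.999, 0.04, 0.001], [0.001, 0.002, -1.0]] 44.06065664223187
wrist 2583 (array([361.8, 342.8]), array([ 21.4, 145.8]), 2.87) [[351.1, 278.5, 0.4], [361.8, 356.2, 13.6], [372.9, 412.7, 15.3]]
wrist [361.8 350.4   9.8] 0.71
top 185 (array([363.5, 314.8]), array([21.4, 86.9]), 1.17) [[352.7, 274.8, -2.6], [362.0, 309.4, 12.0], [374.2, 354.4, 17.7]]
top [362.5 119.7  18.8] 0.91
top [364.9 310.3  11.1] 0.67
```

View pics/c6.png

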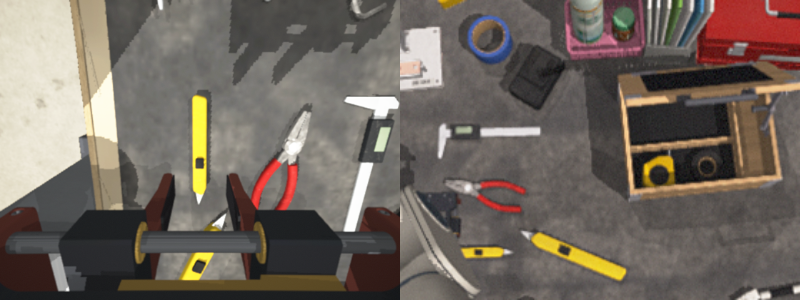

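The left crop shows the small cutter at (200,145), blade tip at (198,200), between the open fingers. The right crop shows the lid standing on the stay alone, with the pliers at (485,195) and caliper at (490,131) undisturbed. I'll grasp it.

jog_arm --increments '[0, 0, 0, -1, -0.2, 30, 50, 0, 0, 0, -1, -0.2, 30, 50, 0, 0, 0, -1, -0.2, 30, 50, 0, 0, 0, -1, -0.2, 25, 50, 0, 0, 0, -1, -0.2, 10, 50, 0, 0, 0, 0, 0, 0, 0, 0, 0, 0, 0, 0, 0, 0, 0, 0, 0, 0, 0, 0, 0, 0, 0, 0, 0, 0, 0, 0, 0, 0, 0, 0, 0, 0, 0]'

```text
t: 19.0
ee_pos: [362.5, 340.4, 5.6]
orientation: [2.18, 2.26, 0.005]
ft_force: [0.1, -1.4, 6.9]
width: 19.2
grasp_force: 30.0
```

```bash
python3 - <<'E'
from k import *
o=get_obs(); print(o["t"],o["ee_pos"].round(1),o["width"],o["grasp_force"],o["ft_force"].round(1),pose()[:3,:3].round(3).tolist())
q=o["qpos"]; P=pose()
U=P.copy(); U[2,3]=200
for p,x in((62,42),(65,42),(60,44)):
    F=tool(p,ch(x,40,27)); A=F.copy(); A[:3,3]=F[:3,3]-150*F[:3,2]-20*Xc*0; N=A.copy(); N[:3,3]=ch(-120,120,230)
    check(P,[(U,4),(N,10),(A,4),(F,8)],q); print(unch(A[:3,3]).round())
E
```

```text
19.0 [362.5 340.4   5.6] 19.21836436985036 30.046846390469 [ 0.1 -1.4  6.9] [[-0.036, 0.999, 0.003], [0.999, 0.036, 0.002], [0.002, 0.003, -1.0]]
chk q [ 0.73  0.27  1.93 -0.    0.94  0.7 ] speed/limit 0.46 res 0.0
chk q [-0.14  0.    2.27  0.29  0.41 -0.48] speed/limit 0.97 res 0.0
chk q [-0.27  0.31  2.12  0.6   0.31 -0.9 ] speed/limit 0.43 res 0.0
chk q [-0.22  0.64  2.01  1.4   0.15 -1.68] speed/limit 0.49 res 0.0
[-28.  40. 159.]
chk q [ 0.73  0.27  1.93 -0.    0.94  0.7 ] speed/limit 0.46 res 0.0
chk q [-0.13  0.01  2.24  0.21  0.47 -0.4 ] speed/limit 0.79 res 0.0
chk q [-0.25  0.31  2.07  0.41  0.38 -0.71] speed/limit 0.38 res 0.0
chk q [-0.21  0.64  1.98  0.87  0.17 -1.15] speed/limit 0.32 res 0.0
[-21.  40. 163.]
chk q [ 0.73  0.27  1.93 -0.    0.94  0.7 ] speed/limit 0.46 res 0.0
chk q [-0.15 -0.    2.29  0.35  0.36 -0.55] speed/limit 1.13 res 0.0
chk q [-0.28  0.31  2.14  0.77  0.27 -1.09] speed/limit 0.53 res 0.0
chk q [-0.22  0.65  2.02  1.74  0.16 -2.03] speed/limit 0.51 res 0.0
[-31.  40. 157.]
```

```bash
python3 - <<'E'
from k import *
im=shot("top"); w=cloud(im); c=np.stack([(w-C0)@Xc,(w-C0)@Yc,w[...,2]],-1)
m=(c[...,2]>98)&(c[...,2]<112)&(c[...,0]<-85)&(c[...,0]>-125)
for y in (-120,-60,0,60,120):
    s=c[m&(np.abs(c[...,1]-y)<25)]; print("front rim",y,len(s),np.percentile(s[:,0],[10,50,90]).round(1),np.median(s[:,2]).round(1))
m=(c[...,2]>98)&(c[...,2]<112)&(c[...,0]<60)&(c[...,0]>-80)
for lo,hi in((130,165),(-165,-135)):
    s=c[m&(c[...,1]>lo)&(c[...,1]<hi)]; print("side rim",len(s),np.percentile(s[:,1],[10,50,90]).round(1) if len(s) else "")
m=(np.abs(c[...,1]-30)<90)&(c[...,2]>150)&(c[...,2]<310)&(c[...,0]>-30)&(c[...,0]<110); s=c[m]
print("lid",len(s), np.polyfit(s[:,2]-105,s[:,0],1) if len(s)>50 else "")
m=(c[...,2]<45)&(c[...,1]>-75)&(c[...,1]<135)&(np.abs(c[...,0])<105)
for a,b in((-100,-70),(-70,-40),(-40,-14),(-12,-4),(0,25)): 
    s=c[m&(c[...,0]>a)&(c[...,0]<b)]; print("floor",a,b,len(s),np.percentile(s[:,2],[5,50,95]).round() if len(s) else "")
q=get_obs()["qpos"]; P=pose()
U=P.copy(); U[2,3]=190
F=tool(65,ch(40,36,21.5)); W=F.copy(); W[:3,3]-=60*F[:3,2]; A=F.copy(); A[:3,3]-=150*F[:3,2]; A[:3,3]-=25*Xc; N=A.copy(); N[:3,3]=ch(-110,120,225)
L=[(U,4),(N,12),(A,4),(W,4),(F,6)]
check(P,L,q); plan(P,L,0)
E
```

```text
front rim -120 77 [-111.  -106.1  -95.6] 104.8
front rim -60 60 [-111.  -107.3 -103.5] 105.8
front rim 0 62 [-111.3 -107.6 -103.5] 105.3
front rim 60 61 [-111.2 -107.5 -103.9] 104.8
front rim 120 75 [-111.6 -107.2 -100.1] 105.6
side rim 157 [141.8 145.5 149. ]
side rim 109 [-148.1 -144.7 -141.8]
lid 1295 [ -0.57787625 128.07137955]
floor -100 -70 375 [ 8. 16. 44.]
floor -70 -40 531 [ 8. 14. 44.]
floor -40 -14 503 [ 8. 12. 30.]
floor -12 -4 141 [28. 32. 37.]
floor 0 25 546 [ 7. 12. 16.]
chk q [ 0.73  0.28  1.94 -0.    0.92  0.7 ] speed/limit 0.43 res 0.0
chk q [-0.12  0.04  2.23  0.21  0.46 -0.4 ] speed/limit 0.66 res 0.0
chk q [-0.28  0.29  2.12  0.47  0.36 -0.8 ] speed/limit 0.39 res 0.0
chk q [-0.23  0.52  2.03  0.66  0.23 -0.96] speed/limit 0.28 res 0.0
chk q [-0.22  0.65  1.98  0.93  0.17 -1.22] speed/limit 0.19 res 0.0
0,0,0,0.1,0.1,-46.1,0,
0,0,0,0,0.2,-46.1,0,
0,0,0,0.1,0.1,-46.1,0,
0,0,0,0.1,0.1,-46.1,0,
-2.1,0.1,-0.3,-30.1,8.2,-2.9,0,
-2,0,-0.3,-30.2,8.2,-2.7,0,
-2.1,0.1,-0.3,-30.2,8.1,-2.4,0,
-2.1,0,-0.3,-30.3,8,-2.2,0,
-2,0.1,-0.3,-30.3,7.9,-1.9,0,
-2.1,0.1,-0.3,-30.3,7.9,-1.6,0,
-2.1,0,-0.4,-30.4,7.7,-1.4,0,
-2,0.1,-0.3,-30.4,7.6,-1.2,0,
-2.1,0.1,-0.3,-30.4,7.4,-0.9,0,
-2.1,0,-0.3,-30.5,7.3,-0.7,0,
-2.1,0.1,-0.3,-30.6,7.2,-0.4,0,
-2,0,-0.3,-30.6,7,-0.3,0,
0,0,0,-21,6.8,21.8,0,
0,0,0,-21,6.9,21.9,0,
0,0,0,-20.9,6.8,21.8,0,
0,0,0,-21,6.8,21.8,0,
0,0,0,0,5.7,25.1,0,
0,0,0,0,5.7,25.2,0,
0,0,0,0,5.6,25.1,0,
0,0,0,0.1,5.7,25.2,0,
0,0,0,0,0,10,0,
0,0,0,0,0,10,0,
0,0,0,0,0,10,0,
0,0,0,0,0,10,0,
0,0,0,0,0,10,0,
0,0,0,0,0,10,0,
```

jog_arm --increments '[0, 0, 0, 0, 0.1, -46, 0, 0, 0, 0, 0, 0.1, -46, 0, 0, 0, 0, 0, 0.1, -46, 0, 0, 0, 0, 0, 0.1, -46, 0, -2.1, 0.1, -0.3, -30.1, 8.2, -2.9, 0, -2, 0, -0.3, -30.2, 8.2, -2.7, 0, -2.1, 0.1, -0.3, -30.2, 8.1, -2.4, 0, -2.1, 0, -0.3, -30.3, 8, -2.2, 0, -2, 0.1, -0.3, -30.3, 7.9, -1.9, 0, -2.1, 0.1, -0.3, -30.3, 7.9, -1.6, 0, -2.1, 0, -0.4, -30.4, 7.7, -1.4, 0, -2, 0.1, -0.3, -30.4, 7.6, -1.2, 0]'

```text
t: 20.55
ee_pos: [436.4, 100.4, 212.6]
orientation: [1.986, 2.153, 0.318]
ft_force: [-0.6, 0.1, -0.6]
width: 19.2
grasp_force: 30.0
```

jog_arm --increments '[-2.1, 0.1, -0.3, -30.4, 7.4, -0.9, 0, -2.1, 0, -0.3, -30.5, 7.3, -0.7, 0, -2.1, 0.1, -0.3, -30.6, 7.2, -0.4, 0, -2, 0, -0.3, -30.6, 7, -0.3, 0, 0, 0, 0, -21, 6.7, 21.8, 0, 0, 0, 0, -21, 6.7, 21.8, 0, 0, 0, 0, -21, 6.6, 21.8, 0, 0, 0, 0, -21, 6.6, 21.8, 0, 0, 0, 0, 0, 0, 0, 0]'

```text
t: 21.68
ee_pos: [542.6, -96.3, 155.2]
orientation: [1.889, 2.087, 0.458]
ft_force: [-0.0, 0.4, -0.2]
width: 18.6
grasp_force: 30.0
```

```bash
python3 - <<'E'
from k import *
o=get_obs(); P=pose(); print(o["t"],unch(o["ee_pos"]).round(1),o["width"],o["grasp_force"],o["ft_force"].round(1))
F=tool(65,ch(38.8,36,21.5)); W=F.copy(); W[:3,3]-=60*F[:3,2]; E=F.copy(); E[:3,3]-=15*F[:3,2]
check(P,[(W,4),(E,5)],o["qpos"]); plan(P,[(W,4),(E,5)],0)
E
```

```text
21.675 [-49.7  34.5 155.2] 18.600258559666432 29.981320928782225 [-0.   0.4 -0.2]
chk q [-0.24  0.52  2.03  0.67  0.23 -0.96] speed/limit 0.27 res 0.0
chk q [-0.22  0.61  2.    0.86  0.18 -1.15] speed/limit 0.16 res 0.0
0,0,0,0.4,6,24.6,0,
-0.1,0,0,0.4,6,24.7,0,
0,0.1,-0.1,0.4,5.9,24.6,0,
-0.1,0,0,0.4,6,24.6,0,
0,0,0,0,0,9,0,
0,0,0,0,0,9,0,
0,0,0,0,0,9,0,
0,0,0,0,0,9,0,
0,0,0,0,0,9,0,
```

jog_arm --increments '[0, 0, 0, 0.4, 6, 24.6, 0, -0.1, 0, 0, 0.4, 6, 24.6, 0, 0, 0, 0, 0.4, 6, 24.6, 0, -0.1, 0, 0, 0.4, 6, 24.6, 0, 0, 0, 0, 0, 0, 9, 0, 0, 0, 0, 0, 0, 9, 0, 0, 0, 0, 0, 0, 9, 0, 0, 0, 0, 0, 0, 9, 0, 0, 0, 0, 0, 0, 9, 0, 0, 0, 0, 0, 0, 0, 0]'

```text
t: 22.92
ee_pos: [623.9, -85.7, 36.4]
orientation: [1.885, 2.085, 0.463]
ft_force: [-0.6, -1.1, -0.6]
width: 19.0
grasp_force: 30.0
```

jog_arm --increments '[0, 0, 0, 0, 0, 5, 0, 0, 0, 0, 0, 0, 5, 0, 0, 0, 0, 0, 0, 0, 0]'

```text
t: 23.3
ee_pos: [628.4, -85.4, 26.9]
orientation: [1.884, 2.085, 0.463]
ft_force: [-1.4, 0.1, 0.0]
width: 18.8
grasp_force: 30.0
```

jog_arm --increments '[0, 0, 0, 0, 0, 3, 0, 0, 0, 0, 0, 0, 2, 0, 0, 0, 0, 0, 0, 0, 0]'

```text
t: 23.68
ee_pos: [630.5, -85.2, 22.5]
orientation: [1.884, 2.085, 0.463]
ft_force: [-0.2, 0.7, -0.4]
width: 19.1
grasp_force: 30.0
```

```bash
python3 - <<'E'
from h import *
o=get_obs(); P=pose(); print(o["t"],unch(o["ee_pos"]).round(1),o["ft_force"].round(1))
im=shot("wrist"); w=cloud(im); c=np.stack([(w-C0)@Xc,(w-C0)@Yc,w[...,2]],-1)
hsv=cv2.cvtColor(im["pixels"],cv2.COLOR_BGR2HSV); y=(hsv[...,0]>18)&(hsv[...,0]<34)&(hsv[...,1]>130)&(c[...,0]>0)&(c[...,0]<100)&(c[...,2]<60)
print(y.sum(), np.percentile(c[y],[2,25,50,75,98],axis=0).round(1).tolist() if y.any() else "")
cv2.imwrite("pics/w7.png",im["pixels"])
E
```

```text
23.675 [38.9 36.7 22.5] [-0.2  0.7 -0.4]
6251 [[28.4, -2.4, 11.8], [31.8, 37.3, 27.3], [36.2, 65.1, 29.6], [40.8, 89.9, 31.6], [46.1, 110.3, 33.6]]
```

View pics/w7.png

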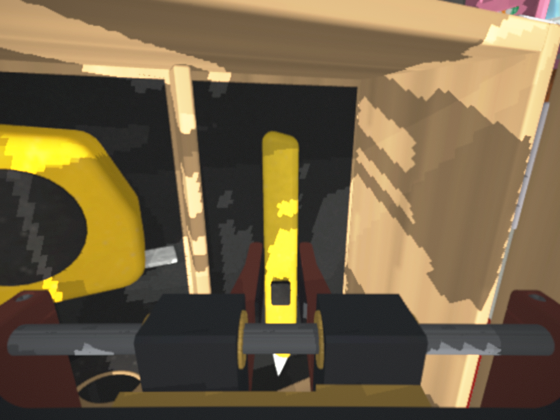

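Wrist view: the cutter (280,250) hangs over the rear bay between the rail (185,200) and the rear wall (350,200), and clears both. I'll release it.

jog_arm --increments '[0, 0, 0, 0, 0, 1, 0, 0, 0, 0, 0, 0, 0, 24, 0, 0, 0, 0, 0, 0, 28, 0, 0, 0, 0, 0, 0, 28, 0, 0, 0, 0, 0, -10, 28, 0, 0, 0, 0, 0, -20, 28, 0, 0, 0, 0, 0, -20, 28, 0, 0, 0, 0, -5, -25, 28, 0, 0, 0, 0, -6, -25, 28, 0, 0, 0, 0, -6, -25, 28, 0, 0, 0, 0, -6, -25, 28, 0, 0, 0, 0, 0, 0, 28]'

```text
t: 25.22
ee_pos: [547.0, -93.8, 149.2]
orientation: [1.883, 2.083, 0.464]
ft_force: [-0.1, 0.2, -0.5]
width: 24.7
grasp_force: 0.0
```

```bash
python3 - <<'E'
from k import *
o=get_obs(); P=pose(); print(o["t"],unch(o["ee_pos"]).round(1),o["ft_force"].round(1),o["width"])
im=shot("wrist"); w=cloud(im); c=np.stack([(w-C0)@Xc,(w-C0)@Yc,w[...,2]],-1)
hsv=cv2.cvtColor(im["pixels"],cv2.COLOR_BGR2HSV); y=(hsv[...,0]>18)&(hsv[...,0]<34)&(hsv[...,1]>130)&(c[...,0]>0)&(c[...,0]<100)&(c[...,2]<60)&(c[...,1]<138)
print(y.sum(), np.percentile(c[y],[2,25,50,75,98],axis=0).round(1).tolist() if y.any() else "",rect(c[y][:,:2]))
for d in models.look_for("stay_knee","wrist")[:2]: print(unch(d["centre"]).round(1),round(d["p"],2))
cv2.imwrite("pics/w8.png",im["pixels"])
q=o["qpos"]
# hook behind stud: rolled tool p=50, closed fingers
S=np.array([14,-108,166]); 
for p in (50,55,60):
    T=roll(tool(p,[0,0,0]),90); up=np.array([np.sin(np.radians(p)),0,np.cos(np.radians(p))]); zz=np.array([np.cos(np.radians(p)),0,-np.sin(np.radians(p))])
    H=T.copy(); H[:3,3]=ch(*(S+up*21+zz*10)); A=T.copy(); A[:3,3]=H[:3,3]-75*T[:3,2]; N=T.copy(); N[:3,3]=ch(-110,-60,270); Pl=H.copy(); Pl[:3,3]=H[:3,3]-40*Xc
    print(p,unch(H[:3,3]),unch(A[:3,3])); check(P,[(N,14),(A,5),(H,5),(Pl,8)],q)
E
```

```text
25.225 [-45.   36.6 149.2] [-0.1  0.2 -0.5] 24.667570885518288
2484 [[30.4, -23.2, 11.4], [31.6, 12.3, 20.0], [36.1, 52.0, 23.2], [43.0, 82.9, 23.9], [56.5, 109.7, 25.0]] (array([43.6, 39.7]), array([ 28.4, 145.6]), 0.37)
[ 58.6  76.4 199.2] 0.2
50 [  36.5148094  -108.          171.83809537] [ -11.69426132 -108.          229.29142861]
chk q [-0.67  0.07  2.19  0.98  0.57  0.04] speed/limit 0.34 res 0.0
chk q [-0.6   0.3   2.01  1.06  0.49  0.  ] speed/limit 0.23 res 0.0
chk q [-0.53  0.44  1.96  1.24  0.42 -0.16] speed/limit 0.14 res 0.0
chk q [-0.58  0.41  2.03  1.3   0.44 -0.26] speed/limit 0.05 res 0.0
55 [  36.93795729 -108.          169.85358472] [  -6.08027543 -108.          231.28998804]
chk q [-0.63  0.07  2.14  0.76  0.59  0.27] speed/limit 0.37 res 0.0
chk q [-0.56  0.3   1.96  0.79  0.52  0.29] speed/limit 0.24 res 0.0
chk q [-0.51  0.44  1.92  0.93  0.42  0.16] speed/limit 0.14 res 0.0
chk q [-0.56  0.4   1.99  0.99  0.43  0.06] speed/limit 0.05 res 0.0
60 [  37.18653348 -108.          167.83974596] [  -0.31346652 -108.          232.79165125]
chk q [-0.59  0.07  2.09  0.57  0.64  0.48] speed/limit 0.38 res 0.0
chk q [-0.53  0.31  1.89  0.57  0.58  0.52] speed/limit 0.24 res 0.0
chk q [-0.49  0.44  1.87  0.66  0.47  0.44] speed/limit 0.13 res 0.0
chk q [-0.53  0.4   1.94  0.72  0.46  0.34] speed/limit 0.05 res 0.0
```

```bash
python3 - <<'E'
from k import *
S=np.array([14,-108,166]); p=50; q=get_obs()["qpos"]; P=pose()
T=roll(tool(p,[0,0,0]),90); up=np.array([np.sin(np.radians(p)),0,np.cos(np.radians(p))]); zz=np.array([np.cos(np.radians(p)),0,-np.sin(np.radians(p))])
A=T.copy(); A[:3,3]=ch(*(S+up*21+zz*10-75*zz)); N=T.copy(); N[:3,3]=ch(-110,-60,270)
plan(P,[(N,14),(A,5)],0)
im=shot("top"); w=cloud(im); c=np.stack([(w-C0)@Xc,(w-C0)@Yc,w[...,2]],-1)
hsv=cv2.cvtColor(im["pixels"],cv2.COLOR_BGR2HSV); y=(hsv[...,0]>18)&(hsv[...,0]<34)&(hsv[...,1]>130)&(c[...,0]>0)&(c[...,0]<100)&(c[...,2]<60)
print(y.sum())
im=shot("wrist"); w=cloud(im); c=np.stack([(w-C0)@Xc,(w-C0)@Yc,w[...,2]],-1)
for x in range(24,60,4):
    s=c[(np.abs(c[...,0]-x)<2)&(c[...,1]>20)&(c[...,1]<105)&(c[...,2]<60)]; print(x,len(s),np.percentile(s[:,2],[10,50,90]).round(1) if len(s)>5 else "")
E
```

```text
-0.8,0.8,6.4,-6.9,-0.5,-9.9,0,
-0.8,0.9,6.4,-6.8,0.4,-9.9,0,
-0.9,0.8,6.4,-6.6,1.2,-10.1,0,
-0.8,0.9,6.4,-6.2,2.2,-10.1,0,
-0.8,0.8,6.4,-5.8,2.9,-10.2,0,
-0.9,0.8,6.3,-5.2,3.7,-10.2,0,
-0.8,0.9,6.4,-4.7,4.5,-10.2,0,
-0.8,0.8,6.4,-4,5,-10.2,0,
-0.8,0.9,6.4,-3.2,5.6,-10.2,0,
-0.9,0.8,6.4,-2.4,6,-10.2,0,
-0.8,0.8,6.4,-1.6,6.5,-10.1,0,
-0.8,0.9,6.4,-0.7,6.7,-10,0,
-0.9,0.8,6.4,0.2,6.9,-9.9,0,
-0.8,0.8,6.4,1.1,6.9,-9.8,0,
0,0,0,9.8,9.6,18.9,0,
0,0,0,9.9,9.6,18.8,0,
0,0,0,9.8,9.6,18.9,0,
0,0,0,9.9,9.6,18.9,0,
0,0,0,9.8,9.6,18.9,0,
196
24 254 [11.  11.9 12.7]
28 263 [11.  11.8 12.6]
32 663 [12.  19.6 23.7]
36 276 [22.8 23.7 25. ]
40 260 [22.9 23.8 24.9]
44 256 [23.  23.8 24.8]
48 189 [22.6 23.4 24.2]
52 11 [21.2 22.2 22.4]
56 101 [11.1 11.8 12.7]
```

The cutter lies flat: its top is at a constant 23.7 mm against the floor's 11.8 mm. Next I'll hook the stud from behind.

jog_arm --increments '[-0.8, 0.8, 6.4, -6.9, -0.5, -9.9, 0, -0.8, 0.9, 6.4, -6.8, 0.4, -9.9, 0, -0.9, 0.8, 6.4, -6.6, 1.2, -10.1, 0, -0.8, 0.9, 6.4, -6.2, 2.2, -10.1, 0, -0.8, 0.8, 6.4, -5.8, 2.9, -10.2, 0, -0.9, 0.8, 6.3, -5.2, 3.7, -10.2, 0, -0.8, 0.9, 6.4, -4.7, 4.5, -10.2, 0, -0.8, 0.8, 6.4, -4, 5, -10.2, 0, -0.8, 0.9, 6.4, -3.2, 5.6, -10.2, 0, -0.9, 0.8, 6.4, -2.4, 6, -10.2, 0, -0.8, 0.8, 6.4, -1.6, 6.5, -10.1, 0, -0.8, 0.9, 6.4, -0.7, 6.7, -10, 0]'

```text
t: 26.92
ee_pos: [499.8, -182.0, 252.0]
orientation: [2.917, 0.485, 1.022]
ft_force: [-0.4, 0.1, -0.2]
width: 0.5
grasp_force: 0.0
```

jog_arm --increments '[-0.9, 0.8, 6.4, 0.2, 6.9, -9.9, 0, -0.8, 0.8, 6.4, 1.1, 6.9, -9.8, 0, 0, 0, 0, 9.8, 9.6, 18.9, 0, 0, 0, 0, 9.9, 9.6, 18.8, 0, 0, 0, 0, 9.8, 9.6, 18.9, 0, 0, 0, 0, 9.9, 9.6, 18.9, 0, 0, 0, 0, 9.8, 9.6, 18.9, 0, 0, 0, 0, 0, 0, 0, 0]'

```text
t: 27.92
ee_pos: [595.2, -234.3, 227.4]
orientation: [-2.917, -0.147, -1.056]
ft_force: [-0.7, 1.0, 0.7]
width: 0.8
grasp_force: 0.0
```

```bash
python3 st.py | grep -E "^[0-9]|^wrist -1(38|26)|^side -138 1[57]|^side -132 170|lid|wrist -96"; python3 - <<'E'
from k import *
S=np.array([14,-108,166]); p=50; P=pose()
T=roll(tool(p,[0,0,0]),90); up=np.array([np.sin(np.radians(p)),0,np.cos(np.radians(p))]); zz=np.array([np.cos(np.radians(p)),0,-np.sin(np.radians(p))])
H=T.copy(); H[:3,3]=ch(*(S+up*21+zz*10)); plan(P,[(H,5)],0)
E
```

```text
27.925 [ -11.2 -108.   227.4] [-0.7  1.   0.7]
wrist -138 95 11 [-8. -7. -6.] [109.]
wrist -138 110 20 [-6. -4. -3.] [124.]
wrist -138 125 22 [-2. -1.  1.] [139.]
wrist -138 140 23 [1. 3. 4.] [153.]
wrist -138 155 31 [ 5.  6. 22.] [170.]
wrist -138 170 52 [ 7. 11. 19.] [175.]
wrist -126 155 36 [ 9. 10. 18.] [170.]
wrist -126 170 42 [11. 14. 16.] [172.]
wrist -96 170 23 [ 9. 14. 19.] [174.]
lid ang [62.1 63.  64. ]
side -138 155 64 [ 5. 13. 22.] [169.]
side -138 170 21 [ 8. 14. 19.] [175.]
side -132 170 53 [ 8. 15. 20.] [184.]
lid ang [63.7 66.3 72.2]
0,0,0,0.3,0.1,14.9,0,
0,0.1,0,0.3,0.2,14.9,0,
0,0,0,0.3,0.1,14.9,0,
0,0,0,0.3,0.1,14.9,0,
-0.1,0.1,-0.1,0.3,0.2,14.9,0,
```

jog_arm --increments '[0, 0, 0, 0.3, 0.1, 14.9, 0, 0, 0, 0, 0.3, 0.1, 14.9, 0, 0, 0, 0, 0.3, 0.1, 14.9, 0, 0, 0, 0, 0.3, 0.1, 14.9, 0, 0, 0, 0, 0.3, 0.2, 14.9, 0, 0, 0, 0, 0, 0, 0, 0, 0, 0, 0, -2.7, 0, -2.3, 0, 0, 0, 0, -2.7, 0, -2.3, 0, 0, 0, 0, -2.7, 0, -2.3, 0, 0, 0, 0, -2.7, 0, -2.3, 0, 0, 0, 0, 0, 0, 0, 0]'

```text
t: 29.4
ee_pos: [629.3, -231.7, 174.0]
orientation: [-2.917, -0.147, -1.061]
ft_force: [0.7, 1.5, 4.2]
width: 0.3
grasp_force: 1.7
```

jog_arm --increments '[0, 0, 0, -2.7, 0, -2.3, 0, 0, 0, 0, -2.7, 0, -2.3, 0, 0, 0, 0, -2.7, 0, -2.3, 0, 0, 0, 0, -2.7, 0, -2.3, 0, 0, 0, 0, 0, 0, 0, 0]'

```text
t: 30.02
ee_pos: [615.3, -233.2, 174.1]
orientation: [-2.917, -0.147, -1.061]
ft_force: [1.0, 0.5, 5.7]
width: 0.6
grasp_force: 2.1
```

```bash
python3 st.py | grep -E "^[0-9]|^wrist -1(38|26)|^side -138 1[57]|^side -132 170|lid|wrist -96"
```

```text
30.025 [   8.9 -108.9  174.1] [1.  0.5 5.7]
wrist -138 155 6 [1. 2. 3.] [170.]
wrist -138 170 93 [-11.  -6.  -0.] [177.]
wrist -126 170 29 [-8. -5. -3.] [174.]
wrist -126 215 19 [-16. -14. -12.] [222.]
wrist -96 170 6 [-3. -2.  0.] [174.]
lid ang [50.2 61.4 63. ]
side -138 155 53 [-14.  -7.   1.] [169.]
side -138 170 29 [-14.  -8.  -1.] [177.]
side -132 170 52 [-12.  -4.   2.] [184.]
lid ang [62.5 65.1 71.3]
```

The knee is broken (x≈-5) and the lid rests on its hinge friction. I'll withdraw and go back to the bar.

```bash
python3 - <<'E'
from k import *
q=get_obs()["qpos"]; P=pose()
A=P.copy(); A[:3,3]-=75*P[:3,2]-2*Xc
T=tool(75,[0,0,0]); W2=T.copy(); W2[:3,3]=ch(-139,1.7,390); G=T.copy(); G[:3,3]=ch(-10.5,1.6,321.5); W3=G.copy(); W3[:3,3]-=62*T[:3,2]
L=[(A,4),(W2,14),(W3,5)]
check(P,L+[(G,4)],q); plan(P,L,40)
E
```

```text
chk q [-0.63  0.27  2.05  1.07  0.51 -0.04] speed/limit 0.19 res 0.0
chk q [-0.4  -0.09  1.89  0.14  1.12 -0.55] speed/limit 0.39 res 0.0
chk q [-0.29  0.1   1.72  0.11  1.09 -0.43] speed/limit 0.18 res 0.0
chk q [-0.28  0.17  1.76  0.12  0.96 -0.44] speed/limit 0.11 res 0.0
0,0,0,0.4,0,-18.4,40,
0,0,0,0.4,0,-18.5,40,
0,0,0,0.3,0,-18.4,40,
0,0,0,0.4,0,-18.4,40,
1.4,-1.4,-6.3,1.7,-7.9,-13.4,40,
1.4,-1.4,-6.3,2.3,-8,-13.2,40,
1.4,-1.4,-6.4,2.8,-8,-13,40,
1.4,-1.4,-6.3,3.4,-8,-13,40,
1.4,-1.4,-6.3,3.9,-8,-12.8,40,
1.4,-1.4,-6.3,4.5,-7.7,-12.8,40,
1.4,-1.4,-6.3,5.1,-7.6,-12.7,40,
1.4,-1.4,-6.4,5.5,-7.2,-12.6,40,
1.4,-1.4,-6.3,6.1,-7,-12.6,40,
1.4,-1.4,-6.3,6.4,-6.6,-12.6,40,
1.4,-1.4,-6.3,6.9,-6.1,-12.6,40,
1.4,-1.4,-6.3,7.2,-5.7,-12.7,40,
1.4,-1.3,-6.4,7.4,-5.1,-12.6,40,
1.4,-1.4,-6.3,7.8,-4.7,-12.8,40,
0,0,0,0,21.3,7.5,40,
0,0,0,-0.1,21.3,7.5,40,
0,0,0,0,21.3,7.5,40,
0,0,0,0,21.2,7.5,40,
0,0,0,-0.1,21.3,7.5,40,
```

jog_arm --increments '[0, 0, 0, 0.4, 0, -18.4, 0, 0, 0, 0, 0.4, 0, -18.5, 0, 0, 0, 0, 0.3, 0, -18.4, 0, 0, 0, 0, 0.4, 0, -18.4, 0, 1.4, -1.4, -6.3, 1.7, -7.9, -13.4, 0, 1.4, -1.4, -6.3, 2.3, -8, -13.2, 0, 1.4, -1.4, -6.4, 2.8, -8, -13, 40, 1.4, -1.4, -6.3, 3.4, -8, -13, 40, 1.4, -1.4, -6.3, 3.9, -8, -12.8, 40, 1.4, -1.4, -6.3, 4.5, -7.7, -12.8, 40, 1.4, -1.4, -6.3, 5.1, -7.6, -12.7, 40, 1.4, -1.4, -6.4, 5.5, -7.2, -12.6, 40]'

```text
t: 31.62
ee_pos: [504.1, -180.4, 321.0]
orientation: [2.595, 1.458, 0.667]
ft_force: [0.2, 0.0, -0.2]
width: 35.0
grasp_force: 0.0
```

jog_arm --increments '[1.4, -1.4, -6.3, 6.1, -7, -12.6, 40, 1.4, -1.4, -6.3, 6.4, -6.6, -12.6, 40, 1.4, -1.4, -6.3, 6.9, -6.1, -12.6, 40, 1.4, -1.4, -6.3, 7.2, -5.7, -12.7, 40, 1.4, -1.3, -6.4, 7.4, -5.1, -12.6, 40, 1.4, -1.4, -6.3, 7.8, -4.7, -12.8, 40, 0, 0, 0, 0, 21.3, 7.5, 40, 0, 0, 0, 0, 21.3, 7.5, 40, 0, 0, 0, 0, 21.3, 7.5, 40, 0, 0, 0, 0, 21.3, 7.5, 40, 0, 0, 0, 0, 0, 0, 40]'

```text
t: 33.0
ee_pos: [546.6, -128.5, 381.3]
orientation: [1.98, 2.195, 0.288]
ft_force: [0.0, 0.7, -0.2]
width: 34.8
grasp_force: 0.0
```

```bash
python3 - <<'E'
from k import *
o=get_obs(); P=pose(); print(o["t"],unch(o["ee_pos"]).round(1),o["width"])
for n in ("wrist","side"):
    im=shot(n); w=cloud(im); c=np.stack([(w-C0)@Xc,(w-C0)@Yc,w[...,2]],-1); v=im["pixels"].max(-1)
    m=(c[...,0]>-35)&(c[...,0]<12)&(np.abs(c[...,1])<48)&(c[...,2]>322)&(c[...,2]<360)&(v<130)
    print(n,m.sum(),np.percentile(c[m],[2,25,50,75,98],axis=0).round(1).tolist() if m.any() else "")
    l=(c[...,0]>-20)&(c[...,0]<110)&(np.abs(c[...,1])<140)&(c[...,2]>140)
    s=c[l]; print("lid",np.percentile(np.degrees(np.arctan2(s[:,2]-105,110-s[:,0])),[5,10,50,90]).round(1))
G=tool(75,ch(-10.5,1.6,321.5)); plan(P,[(G,4)],40)
E
```

```text
33.0 [-48.9   2.2 381.3] 34.84905634437466
wrist 905 [[-20.0, -45.8, 335.1], [-19.2, -18.2, 338.1], [-18.2, 6.8, 339.5], [-13.2, 28.4, 340.7], [-10.4, 46.5, 342.0]]
lid [60.6 61.2 71.5 73.9]
side 212 [[-19.6, -45.9, 334.7], [-16.4, -26.3, 338.0], [-13.6, -3.3, 339.3], [-11.3, 21.6, 339.9], [-9.9, 45.9, 341.0]]
lid [60.7 62.2 65.3 74.5]
0,0,0,-0.2,5.5,16.9,40,
-0.1,-0.1,0,-0.2,5.4,16.9,40,
0,0,0.1,-0.1,5.4,16.9,40,
-0.1,0,0,-0.2,5.5,16.9,40,
```

jog_arm --increments '[0, 0, 0, -0.2, 5.4, 16.9, 40, 0, 0, 0, -0.2, 5.4, 16.9, 40, 0, 0, 0, -0.2, 5.3, 16.9, 40, 0, 0, 0, -0.2, 5.3, 16.9, 40, 0, 0, 0, 0, 0, 0, 0, 0, 0, 0, 0, 0, 0, 0, 0, 0, 0, 0, 0, 0, 0, 0, 0, 0, 0, 0, 0, 0]'

```text
t: 34.1
ee_pos: [584.3, -125.5, 323.2]
orientation: [1.979, 2.192, 0.289]
ft_force: [-1.2, -0.1, 0.9]
width: 10.5
grasp_force: 30.0
```

```bash
python3 - <<'E'
from k import *
o=get_obs(); P=pose(); print(o["t"],unch(o["ee_pos"]).round(1),o["width"],o["grasp_force"],o["ft_force"].round(1))
W=[];t0=1.055
for th in np.linspace(t0,0,19)[1:]:
    T=P.copy(); T[:3,3]+=bar(th)-bar(t0); W.append((T,1))
plan(P,W,0)
E
```

```text
34.1 [-11.1   1.3 323.2] 10.524678610771026 30.000486373901367 [-1.2 -0.1  0.9]
0,0,0,0,-14.8,3.9,0,
0,0,0,0,-14.5,4.8,0,
0,0,0,0,-14.2,5.7,0,
0,0,0,0,-13.9,6.5,0,
0,0,0,0,-13.5,7.2,0,
0,0,0,0,-13,8.1,0,
0,0,0,0,-12.5,8.8,0,
0,0,0,0,-12,9.5,0,
0,0,0,0,-11.4,10.2,0,
0,0,0,0,-10.8,10.8,0,
0,0,0,0,-10.1,11.5,0,
0,0,0,0,-9.4,12,0,
0,0,0,0,-8.8,12.6,0,
0,0,0,-0.1,-7.9,13.1,0,
0,0,0,0,-7.2,13.5,0,
0,0,0,0,-6.4,13.9,0,
0,0,0,0,-5.6,14.2,0,
0,0,0,0,-4.7,14.6,0,
```

jog_arm --increments '[0, 0, 0, 0, -14.8, 3.9, 0, 0, 0, 0, 0, -14.5, 4.8, 0, 0, 0, 0, 0, -14.2, 5.7, 0, 0, 0, 0, 0, -13.9, 6.5, 0, 0, 0, 0, 0, -13.5, 7.2, 0, 0, 0, 0, 0, -13, 8.1, 0]'

```text
t: 34.85
ee_pos: [512.0, -132.8, 265.1]
orientation: [1.98, 2.193, 0.289]
ft_force: [-0.4, 1.0, 1.2]
width: 10.3
grasp_force: 30.0
```

jog_arm --increments '[0, 0, 0, 0, -12.5, 8.8, 0, 0, 0, 0, 0, -12, 9.5, 0, 0, 0, 0, 0, -11.4, 10.2, 0, 0, 0, 0, 0, -10.8, 10.8, 0, 0, 0, 0, 0, -10.1, 11.5, 0, 0, 0, 0, 0, -9.4, 12, 0, 0, 0, 0, 0, -8.8, 12.6, 0]'

```text
t: 35.72
ee_pos: [459.6, -137.8, 172.8]
orientation: [1.98, 2.193, 0.289]
ft_force: [2.4, 4.2, -1.3]
width: 10.1
grasp_force: 30.0
```

```bash
python3 - <<'E'
from k import *
o=get_obs(); P=pose(); print(o["t"],unch(o["ee_pos"]).round(1),o["width"],o["grasp_force"],o["ft_force"].round(1))
g=unch(P[:3,3]-15*P[:3,2]); d=g-[108.5,0,105]; th0=np.arctan2(d[2],-d[0])-np.arctan2(6,261); print("theta",th0,np.hypot(d[0],d[2]))
print("shut TCP expected about", [-148.3,1.3,96.4])
E
```

```text
35.725 [-136.5    1.7  172.8] 10.084035334241982 30.00149130821228 [ 2.4  4.2 -1.3]
theta 0.2963687055649293 262.07015500489433
shut TCP expected about [-148.3, 1.3, 96.4]
```

jog_arm --increments '[0, 0, 0, 0, -7.9, 13.1, 0, 0, 0, 0, 0, -7.2, 13.5, 0, 0, 0, 0, 0, -6.4, 13.9, 0, 0, 0, 0, 0, -5.6, 14.2, 0, 0, 0, 0, 0, -3.3, 10, 0, 0, 0, 0, 0, 0, 0, 0]'

```text
t: 36.48
ee_pos: [447.1, -139.0, 102.5]
orientation: [1.981, 2.194, 0.288]
ft_force: [1.8, 2.7, -4.9]
width: 9.8
grasp_force: 30.0
```

jog_arm --increments '[0, 0, 0, 0, -0.5, 2, 0, 0, 0, 0, 0, -0.5, 2, 0, 0, 0, 0, 0, 0, 0, 0]'

```text
t: 36.85
ee_pos: [447.1, -139.0, 99.2]
orientation: [1.98, 2.193, 0.288]
ft_force: [-2.0, 0.1, -3.1]
width: 10.2
grasp_force: 30.0
```

```bash
python3 - <<'E'
from k import *
o=get_obs(); P=pose(); print(o["t"],unch(o["ee_pos"]).round(1),o["ft_force"].round(1))
E
```

```text
36.85 [-149.     1.8   99.2] [-2.   0.1 -3.1]
```

jog_arm --increments '[0, 0, 0, 0, -0.3, 1, 0, 0, 0, 0, 0, 0, 0, 0]'

```text
t: 37.1
ee_pos: [447.1, -138.9, 98.8]
orientation: [1.98, 2.193, 0.289]
ft_force: [-7.6, 0.4, 8.5]
width: 10.2
grasp_force: 30.0
```

jog_arm --increments '[0, 0, 0, 0, -0.2, 1, 0, 0, 0, 0, 0, 0, 0, 0]'

```text
t: 37.35
ee_pos: [447.2, -139.0, 98.6]
orientation: [1.979, 2.193, 0.29]
ft_force: [-13.3, -0.2, 23.9]
width: 10.0
grasp_force: 30.0
```

jog_arm --increments '[0, 0, 0, 0, -0.2, 1, 0, 0, 0, 0, 0, 0, 0, 0]'

```text
t: 37.6
ee_pos: [447.4, -139.1, 98.1]
orientation: [1.978, 2.192, 0.29]
ft_force: [-16.7, 0.2, 32.5]
width: 10.1
grasp_force: 30.0
```

The lid bears on the rim, reacting upward with 24 to 32 N, so it is shut. I'll release, back off and verify.

jog_arm --increments '[0, 0, 0, 0, 0, -1.5, 0, 0, 0, 0, 0, 0, 0, 40, 0, 0, 0, 0, 0, 0, 40, 0, 0, 0, 0, 0, 0, 40, 0, 0, 0, 0, 0, -20, 40, 0, 0, 0, 0, 0, -30, 40, 0, 0, 0, 0, 0, -30, 40, 0, 0, 0, 0, 0, -30, 40, 0, 0, 0, 0, 0, -30, 40, 0, 0, 0, 0, 0, 0, 40]'

```text
t: 38.85
ee_pos: [412.6, -143.7, 235.0]
orientation: [1.977, 2.189, 0.29]
ft_force: [0.2, -0.5, 0.3]
width: 35.2
grasp_force: 0.0
```

```bash
python3 - <<'E'
from k import *
o=get_obs(); print(o["t"],unch(o["ee_pos"]).round(1),o["ft_force"].round(1))
for n in ("side","top"):
    im=shot(n); w=cloud(im); c=np.stack([(w-C0)@Xc,(w-C0)@Yc,w[...,2]],-1)
    for a,b in((-110,-80),(-80,-20),(20,80),(80,105)):
        s=c[(c[...,0]>a)&(c[...,0]<b)&(np.abs(c[...,1])<140)&(c[...,2]>90)&(c[...,2]<150)]; print(n,a,b,len(s),np.median(s[:,2]).round(1) if len(s) else "")
    for t in ("pliers","caliper"):
        for d in models.regions_of(t,n)[:1]:
            p=w[d["region"]]; p=p[~np.isnan(p[:,0])]; print(t,round(d["p"],2),rect(p[:,:2]))
    cv2.imwrite(f"pics/{n}9.png",im["pixels"])
cv2.imwrite("pics/f.png",np.hstack([cv2.resize(cv2.imread("pics/side9.png"),(400,300)),cv2.resize(cv2.imread("pics/top9.png"),(400,300))]))
E
```

```text
38.85 [-183.8    0.5  235. ] [ 0.2 -0.5  0.3]
side -110 -80 1516 117.7
side -80 -20 3080 119.7
side 20 80 3359 119.8
side 80 105 1440 118.2
pliers 0.65 (array([483.5, 313.4]), array([165.4,  59.1]), 78.09)
caliper 0.53 (array([611.6, 318.6]), array([ 66. , 232.7]), 12.68)
top -110 -80 880 117.5
top -80 -20 2109 119.5
top 20 80 1984 119.1
top 80 105 820 117.5
pliers 0.67 (array([484.8, 314.6]), array([165.4,  57. ]), 75.12)
caliper 0.56 (array([610.7, 315.4]), array([ 54.7, 220.6]), 11.47)
```

View pics/f.png

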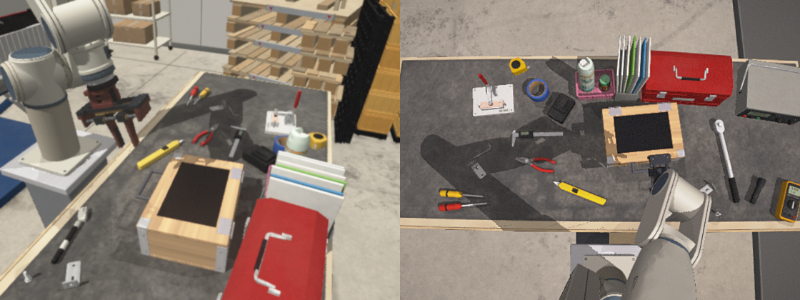

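The lid is flush: 117.5 mm at the front and 117.5 mm at the rear. The pliers and caliper are where they were, the small cutter is gone from the bench and the robot is clear of everything.

```bash
python3 -c "
from workcell import job
print(job.close_job())"
```

```text
the job is handed in; nothing more can be done
None
```

The box cutter lies flat in the chest's rear compartment, the stay is folded, the lid was lowered by hand and is fully shut, the pliers and caliper have not moved, and the job is handed in at about 39 s (no verdict was returned).

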